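# Put a returned job kit back into the store

### The job

A job kit has come back to the store room: put it all away. The mid-height cartons standing on the bench go back upright into the shelf row, between the tall cartons and the short ones: slide the standing cartons apart without lifting them out, set the returned ones side by side in the opening, and close the whole row up again so that no gap of a centimetre or more is left between cartons. Slide each battery pack onto a free bay of the charger until it clicks fully home, and leave the other things on the bench where they are.

Things in the scene. Friction and masses are not known exactly. Their poses are not given: they have to be found in the camera images.
- shelf: bench shelf for the carton row, fixed: a grey steel board 96 mm deep (x), 426 mm long (y), its top 10 mm above the bench, with low lips along both long sides (tops 22 mm above the bench, 88 mm clear between them) and a timber end wall at either end (95 mm high, 390 mm clear between them), open above. Origin: middle of the underside; x across, y along the row
- tall0_mid (a point): one of three tall cartons standing side by side in the row: cardboard carton with a paper label, 64 mm deep (x) by 40 mm wide (y) by 125 mm high, 0.18 to 0.35 kg; this point is its centre, half-way up; z is its height
- tall1_mid (a point): one of three tall cartons standing side by side in the row: cardboard carton with a paper label, 64 mm deep (x) by 40 mm wide (y) by 125 mm high, 0.18 to 0.35 kg; this point is its centre, half-way up; z is its height
- tall2_mid (a point): one of three tall cartons standing side by side in the row: cardboard carton with a paper label, 64 mm deep (x) by 40 mm wide (y) by 125 mm high, 0.18 to 0.35 kg; this point is its centre, half-way up; z is its height
- short0_mid (a point): one of three short cartons standing side by side in the row; the tall ones fill the other half of the row (on either side): cardboard carton with a paper label, 64 mm deep (x) by 40 mm wide (y) by 85 mm high, 0.18 to 0.35 kg; this point is its centre, half-way up; z is its height
- short1_mid (a point): one of three short cartons standing side by side in the row; the tall ones fill the other half of the row (on either side): cardboard carton with a paper label, 64 mm deep (x) by 40 mm wide (y) by 85 mm high, 0.18 to 0.35 kg; this point is its centre, half-way up; z is its height
- short2_mid (a point): one of three short cartons standing side by side in the row; the tall ones fill the other half of the row (on either side): cardboard carton with a paper label, 64 mm deep (x) by 40 mm wide (y) by 85 mm high, 0.18 to 0.35 kg; this point is its centre, half-way up; z is its height
- carton0_mid (a point): a returned mid-height carton standing upright on the bench (absent in some runs): cardboard carton with a paper label, 64 mm deep (x) by 40 mm wide (y) by 105 mm high, 0.18 to 0.35 kg; this point is its centre, half-way up; z is its height
- carton1_mid (a point): a returned mid-height carton standing upright on the bench (absent in some runs): cardboard carton with a paper label, 64 mm deep (x) by 40 mm wide (y) by 105 mm high, 0.18 to 0.35 kg; this point is its centre, half-way up; z is its height
- carton2_mid (a point): a returned mid-height carton standing upright on the bench (absent in some runs): cardboard carton with a paper label, 64 mm deep (x) by 40 mm wide (y) by 105 mm high, 0.18 to 0.35 kg; this point is its centre, half-way up; z is its height
- pack0_mid (a point): a returned slide-on battery pack lying foot down on the bench (absent in some runs): black, 84 mm long (x), 54 mm wide (y), 58 mm high, 0.26 to 0.44 kg; this point is its centre, half-way up. Front end +x (white gauge on top). A T-shaped channel underneath, open at the front, runs 50 mm back: 35 mm wide inside, 25 mm between its lips, a notch in its roof for the charger's latch
- pack1_mid (a point): a returned slide-on battery pack lying foot down on the bench (absent in some runs): black, 84 mm long (x), 54 mm wide (y), 58 mm high, 0.26 to 0.44 kg; this point is its centre, half-way up. Front end +x (white gauge on top). A T-shaped channel underneath, open at the front, runs 50 mm back: 35 mm wide inside, 25 mm between its lips, a notch in its roof for the charger's latch
- charger: black two-bay battery charger, fixed: 160 mm long (x), 200 mm wide (y), deck 32 mm high, terminal block along the +x end 56 mm high. On each bay's deck a round-nosed T-shaped tongue, 31 mm wide, 11 mm high, runs 45 mm in x up to the block. A pack set flat on the deck before the tongue slides in +x, lips under the tongue's edges (2 mm play a side), pushing past a sprung latch. Origin: middle of the underside
- bay0 (a point): bay 0 of the charger (the +y one): the point on the deck under the middle of a pack that is fully home, against the block (a pack's centre is then 29 mm above it); x is the slide direction. The tip of the tongue's nose lies 3 mm to -x of this point, so a pack clears the nose while its centre is over 45 mm to -x of it
- bay1 (a point): bay 1 of the charger (the -y one): the point on the deck under the middle of a pack that is fully home, against the block (a pack's centre is then 29 mm above it); x is the slide direction. The tip of the tongue's nose lies 3 mm to -x of this point, so a pack clears the nose while its centre is over 45 mm to -x of it
- latch0 (a joint): sprung latch in the tongue of bay 0: 0 m = up (nothing over it, or clicked into a pack's notch), to 0.005 m = pressed down by a pack that is not yet home. It takes about 10 to 15 N along x to push a pack past it, and holds the pack with about 10 N
- latch1 (a joint): sprung latch in the tongue of bay 1: 0 m = up (nothing over it, or clicked into a pack's notch), to 0.005 m = pressed down by a pack that is not yet home. It takes about 10 to 15 N along x to push a pack past it, and holds the pack with about 10 N
- etape: roll of black electrical tape, 52 mm across, 19 mm high; a bystander, leave it where it is; origin under its middle
- ptape: roll of packing tape, 96 mm across, 50 mm high; a bystander, leave it where it is; origin under its middle
- scanner: hand-held barcode scanner, about 175 mm long, 35 mm high; a bystander, leave it where it is; origin under its middle
- driver: screwdriver lying on the bench; a bystander, leave it where it is

How it is judged:
At the end, for the whole second after the job is handed in: Returned cartons upright on the shelf between tall and short ones (0.12 rad, square to 0.15), neighbours within 14 mm on both sides; the row's own cartons upright, gaps under 16 mm; each pack home in a bay (5 mm along, 4 mm across) with its latch up; all at rest (z of carton0_mid in the frame of shelf between 0.0565 and 0.0685 m and x of carton0_mid in the frame of shelf between -0.02 and 0.02 m and angle between each of carton0_mid, carton1_mid, carton2_mid, tall0_mid, tall1_mid, tall2_mid, short0_mid, short1_mid, short2_mid's own z axis and vertical below 0.12 rad and angle between the x axis of each of carton0_mid, carton1_mid, carton2_mid, tall0_mid, tall1_mid, tall2_mid, short0_mid, short1_mid, short2_mid and the x axis of shelf, either way round below 0.15 rad and linear speed of each of carton0, carton1, carton2, tall0, tall1, tall2, short0, short1, short2, pack0, pack1 below 0.02 m/s and ((y of carton0_mid in the frame of tall0_mid above 0.03 m and y of carton0_mid in the frame of tall1_mid above 0.03 m and y of carton0_mid in the frame of tall2_mid above 0.03 m and y of carton0_mid in the frame of short0_mid below -0.03 m and y of carton0_mid in the frame of short1_mid below -0.03 m and y of carton0_mid in the frame of short2_mid below -0.03 m) or (y of carton0_mid in the frame of tall0_mid below -0.03 m and y of carton0_mid in the frame of tall1_mid below -0.03 m and y of carton0_mid in the frame of tall2_mid below -0.03 m and y of carton0_mid in the frame of short0_mid above 0.03 m and y of carton0_mid in the frame of short1_mid above 0.03 m and y of carton0_mid in the frame of short2_mid above 0.03 m)) and (y of tall0_mid in the frame of carton0_mid between 0.03 and 0.054 m or y of tall1_mid in the frame of carton0_mid between 0.03 and 0.054 m or y of tall2_mid in the frame of carton0_mid between 0.03 and 0.054 m or y of short0_mid in the frame of carton0_mid between 0.03 and 0.054 m or y of short1_mid in the frame of carton0_mid between 0.03 and 0.054 m or y of short2_mid in the frame of carton0_mid between 0.03 and 0.054 m or y of carton1_mid in the frame of carton0_mid between 0.03 and 0.054 m or y of carton2_mid in the frame of carton0_mid between 0.03 and 0.054 m) and (y of tall0_mid in the frame of carton0_mid between -0.054 and -0.03 m or y of tall1_mid in the frame of carton0_mid between -0.054 and -0.03 m or y of tall2_mid in the frame of carton0_mid between -0.054 and -0.03 m or y of short0_mid in the frame of carton0_mid between -0.054 and -0.03 m or y of short1_mid in the frame of carton0_mid between -0.054 and -0.03 m or y of short2_mid in the frame of carton0_mid between -0.054 and -0.03 m or y of carton1_mid in the frame of carton0_mid between -0.054 and -0.03 m or y of carton2_mid in the frame of carton0_mid between -0.054 and -0.03 m) and z of carton1_mid in the frame of shelf between 0.0565 and 0.0685 m and x of carton1_mid in the frame of shelf between -0.02 and 0.02 m and ((y of carton1_mid in the frame of tall0_mid above 0.03 m and y of carton1_mid in the frame of tall1_mid above 0.03 m and y of carton1_mid in the frame of tall2_mid above 0.03 m and y of carton1_mid in the frame of short0_mid below -0.03 m and y of carton1_mid in the frame of short1_mid below -0.03 m and y of carton1_mid in the frame of short2_mid below -0.03 m) or (y of carton1_mid in the frame of tall0_mid below -0.03 m and y of carton1_mid in the frame of tall1_mid below -0.03 m and y of carton1_mid in the frame of tall2_mid below -0.03 m and y of carton1_mid in the frame of short0_mid above 0.03 m and y of carton1_mid in the frame of short1_mid above 0.03 m and y of carton1_mid in the frame of short2_mid above 0.03 m)) and (y of tall0_mid in the frame of carton1_mid between 0.03 and 0.054 m or y of tall1_mid in the frame of carton1_mid between 0.03 and 0.054 m or y of tall2_mid in the frame of carton1_mid between 0.03 and 0.054 m or y of short0_mid in the frame of carton1_mid between 0.03 and 0.054 m or y of short1_mid in the frame of carton1_mid between 0.03 and 0.054 m or y of short2_mid in the frame of carton1_mid between 0.03 and 0.054 m or y of carton0_mid in the frame of carton1_mid between 0.03 and 0.054 m or y of carton2_mid in the frame of carton1_mid between 0.03 and 0.054 m) and (y of tall0_mid in the frame of carton1_mid between -0.054 and -0.03 m or y of tall1_mid in the frame of carton1_mid between -0.054 and -0.03 m or y of tall2_mid in the frame of carton1_mid between -0.054 and -0.03 m or y of short0_mid in the frame of carton1_mid between -0.054 and -0.03 m or y of short1_mid in the frame of carton1_mid between -0.054 and -0.03 m or y of short2_mid in the frame of carton1_mid between -0.054 and -0.03 m or y of carton0_mid in the frame of carton1_mid between -0.054 and -0.03 m or y of carton2_mid in the frame of carton1_mid between -0.054 and -0.03 m) and z of carton2_mid in the frame of shelf between 0.0565 and 0.0685 m and x of carton2_mid in the frame of shelf between -0.02 and 0.02 m and ((y of carton2_mid in the frame of tall0_mid above 0.03 m and y of carton2_mid in the frame of tall1_mid above 0.03 m and y of carton2_mid in the frame of tall2_mid above 0.03 m and y of carton2_mid in the frame of short0_mid below -0.03 m and y of carton2_mid in the frame of short1_mid below -0.03 m and y of carton2_mid in the frame of short2_mid below -0.03 m) or (y of carton2_mid in the frame of tall0_mid below -0.03 m and y of carton2_mid in the frame of tall1_mid below -0.03 m and y of carton2_mid in the frame of tall2_mid below -0.03 m and y of carton2_mid in the frame of short0_mid above 0.03 m and y of carton2_mid in the frame of short1_mid above 0.03 m and y of carton2_mid in the frame of short2_mid above 0.03 m)) and (y of tall0_mid in the frame of carton2_mid between 0.03 and 0.054 m or y of tall1_mid in the frame of carton2_mid between 0.03 and 0.054 m or y of tall2_mid in the frame of carton2_mid between 0.03 and 0.054 m or y of short0_mid in the frame of carton2_mid between 0.03 and 0.054 m or y of short1_mid in the frame of carton2_mid between 0.03 and 0.054 m or y of short2_mid in the frame of carton2_mid between 0.03 and 0.054 m or y of carton0_mid in the frame of carton2_mid between 0.03 and 0.054 m or y of carton1_mid in the frame of carton2_mid between 0.03 and 0.054 m) and (y of tall0_mid in the frame of carton2_mid between -0.054 and -0.03 m or y of tall1_mid in the frame of carton2_mid between -0.054 and -0.03 m or y of tall2_mid in the frame of carton2_mid between -0.054 and -0.03 m or y of short0_mid in the frame of carton2_mid between -0.054 and -0.03 m or y of short1_mid in the frame of carton2_mid between -0.054 and -0.03 m or y of short2_mid in the frame of carton2_mid between -0.054 and -0.03 m or y of carton0_mid in the frame of carton2_mid between -0.054 and -0.03 m or y of carton1_mid in the frame of carton2_mid between -0.054 and -0.03 m) and z of tall0_mid in the frame of shelf between 0.0665 and 0.0785 m and x of tall0_mid in the frame of shelf between -0.02 and 0.02 m and z of tall1_mid in the frame of shelf between 0.0665 and 0.0785 m and x of tall1_mid in the frame of shelf between -0.02 and 0.02 m and z of tall2_mid in the frame of shelf between 0.0665 and 0.0785 m and x of tall2_mid in the frame of shelf between -0.02 and 0.02 m and z of short0_mid in the frame of shelf between 0.0465 and 0.0585 m and x of short0_mid in the frame of shelf between -0.02 and 0.02 m and z of short1_mid in the frame of shelf between 0.0465 and 0.0585 m and x of short1_mid in the frame of shelf between -0.02 and 0.02 m and z of short2_mid in the frame of shelf between 0.0465 and 0.0585 m and x of short2_mid in the frame of shelf between -0.02 and 0.02 m and horizontal distance between tall1_mid and tall0_mid below 0.056 m and horizontal distance between tall1_mid and tall2_mid below 0.056 m and horizontal distance between short1_mid and short0_mid below 0.056 m and horizontal distance between short1_mid and short2_mid below 0.056 m and ((x of pack0_mid in the frame of bay0 between -0.005 and 0.005 m and y of pack0_mid in the frame of bay0 between -0.004 and 0.004 m and z of pack0_mid in the frame of bay0 between 0.025 and 0.033 m and angle between the x axis of pack0_mid and the x axis of bay0, either way round below 0.08 rad and value of joint latch0 below 0.0015 m) or (x of pack0_mid in the frame of bay1 between -0.005 and 0.005 m and y of pack0_mid in the frame of bay1 between -0.004 and 0.004 m and z of pack0_mid in the frame of bay1 between 0.025 and 0.033 m and angle between the x axis of pack0_mid and the x axis of bay1, either way round below 0.08 rad and value of joint latch1 below 0.0015 m)) and ((x of pack1_mid in the frame of bay0 between -0.005 and 0.005 m and y of pack1_mid in the frame of bay0 between -0.004 and 0.004 m and z of pack1_mid in the frame of bay0 between 0.025 and 0.033 m and angle between the x axis of pack1_mid and the x axis of bay0, either way round below 0.08 rad and value of joint latch0 below 0.0015 m) or (x of pack1_mid in the frame of bay1 between -0.005 and 0.005 m and y of pack1_mid in the frame of bay1 between -0.004 and 0.004 m and z of pack1_mid in the frame of bay1 between 0.025 and 0.033 m and angle between the x axis of pack1_mid and the x axis of bay1, either way round below 0.08 rad and value of joint latch1 below 0.0015 m))); the robot touches nothing.
It fails at once if a carton of the standing row is lifted off the shelf (more than 30 mm) (z of any of tall0_mid, tall1_mid, tall2_mid in the frame of shelf above 0.1025 m or z of any of short0_mid, short1_mid, short2_mid in the frame of shelf above 0.0825 m).
It fails at once if a bystander is shoved more than 6 cm (distance of any of etape, ptape, scanner, driver from where it was at the start of the episode above 0.06 m).
Of carton0, carton1, carton2 only 2 to 3 are there at a start; the rules pass over those that are not, and their reading is None.
Of pack0, pack1 only 1 to 2 are there at a start; the rules pass over those that are not, and their reading is None.
At some moment in a run one of pack0, pack1 may be knocked a few centimetres aside while the robot is not near it.
It also fails if it takes over 210 s, if anything falls off the work surface, if the arm or the gripper's body presses on something with over 40 N, if the wrist force passes 120 N, or if a joint passes its speed limit or range.

### The arm

A 6-joint arm with a two-finger parallel gripper is mounted at the origin on the work surface. World frame = base frame: x ahead of the robot, y to its left, z up, the work surface at z = 0. Lengths are in m, angles in rad, forces in N, time in s.
With the tool pointing down it reaches from about 0.35 to 0.975 m from the base axis. Payload 4.9 kg.
Tool frame: the origin (TCP) lies between the finger pads; the fingertips stand 22 mm ahead of it and the grasp point (between the pads) lies 3 mm ahead of it; z points along the fingers, y is the line along which they close (so a half turn about z gives the same grasp; the last joint's range is limited). The gripper opens to 85 mm and grips with 20 to 120 N. Pads are 22 mm wide; open, the fingers measure 114 mm over their backs; the gripper's body (76 mm by 85 mm) begins 54 mm behind the grasp point. The pads swing forward as they close: fully open they stand 13 mm farther back than shut.
Start: joints at [1.21, 0.053, 1.613, -0, 1.476, -0.119], TCP at [0.15, 0.607, 0.253] pointing down, gripper open.
Joint ranges: [-3.01, 3.01], [-1.01, 2.22], [0.06, 2.58], [-1.02, 4.17], [0.09, 2.62], [-3.14, 3.14]. Speed limits (rad/s): [2.57, 2.57, 3.14, 3.14, 3.14, 3.14].

### API

Orientations are given as a unit quaternion [w, x, y, z].
In Python, from plant import state, grab_frame, get_calibration, job_done, recognise, regions_of gives the robot as it stands.
- The arm moves only by the tool apply_moves, never from a script. Its argument "targets" is a list of rows, each an object with "translation": the shift along the tool's x, y, z normalised to -1 to 1, where 1 is 100 mm, a list of three; "twist": the turn about the tool's z normalised to -1 to 1, where 1 is 0.1 rad; "hand": the opening, from 0 (shut) to 1 (fully open). A call has 1 to 8 rows; each row shifts and turns the commanded pose from where the row before left it, along the tool's axes as they then stand; what a row does not reach is not made up. A row lasts 1/10 s, in which the tool goes at most 50 mm and 8.59 degrees, less where a joint would pass 70% of its speed; a pose out of reach is approached as far as the arm can. A call with a number of a shift or a turn outside -1 to 1 is refused whole. A call with a gripper value outside its range is refused whole. The fingers move at their own pace and stop on an object; the grip force is fixed at half the most. Time passes only in rows, so rows that do not move let the fingers close. It gives the time, the measured TCP pose, the force, the opening and the grip force at its end, in the units of the state.
- state(): the state, without advancing time (a new reading comes with each control period).
- grab_frame(name): name is "scene" or "top"; returns the picture (384x512x3 uint8, red, green, blue); there is no depth.
- get_calibration(name): a dict with "camera_matrix" (3x3 intrinsics, pixels), "pose" (4x4, takes a point from camera to world coordinates). Camera axes: x right, y up, looking along -z (the intrinsics and any distortion apply to the point x, -y, -z); pixel columns grow to the right and rows downward; lengths in m; the calibration is good to about 2 mm. A picture is of the moment at which its call begins. get_calibration takes no time and is no camera call.
- job_done(): hands the job in; it is judged then, once.
Trained networks look in the newest picture that a camera, given by its name, has taken for a name from the list of things; names that differ only in an ending like _2 or _b are one class to them, and where a whole thing is asked for, a point or a joint stands for the part that bears it (a point fixed in the world has none). Each returns a list of dicts, best first, with "score" (0 to 1); they miss things now and then, are a little off and sometimes report something else, mostly with a low value. They report only what shows in the picture. A call takes as long as a camera call.
- recognise(camera, query): "point" ([x, y, z] in m, in world coordinates, good to about 4 mm: the middle of the surface that is visible of it).
- regions_of(camera, query): "pixels" (384x512 bool, what is visible of it).
The state is a dict: "time": time; "joint_pos": joint angles; "joint_vel": joint speeds; "joint_efforts": joint torques, N m; "tool_pos": TCP position; "tool_rot": TCP orientation; "contact_force": force on the tool from outside, world axes, zero at the start; "ft_torque": the same for the moment, N m; "gripper_width": opening from 0.0 (shut) to 1.0 (fully open); "grasp_force": force on a finger pad.
Only numpy, scipy, OpenCV 4.12 (cv2) and the standard library are available. Lean on these libraries where they do the work, as an engineer would, in place of code of your own. Each camera call takes 0.05 s, during which the arm holds its last target. There are 200 camera calls.

## Working session

There is one attempt and no reset: what is moved stays moved. The work goes in short steps, Python scripts to look and compute and a tool call to move; the robot and the scene stay as the last step left them, time stands still between calls to the robot, and variables do not carry over. Pictures are saved under pics/ and viewed, at most 14 in all, crops included, and the job is handed in when it is done.

Besides the shell and the picture viewer there is one more tool, called after ">>>" as name(argument=value, ...) on one line, values as JSON. apply_moves: Moves the arm, as the interface text tells. Its arguments: {"type":"object","properties":{"targets":{"type":"array"}},"required":["targets"]}

```bash
mkdir -p pics; cat > h.py <<'E'
import numpy as np,cv2
from plant import *
def snap(c,fn=None,crop=None,s=1):
    im=grab_frame(c)
    if fn:
        o=im if crop is None else im[crop[1]:crop[3],crop[0]:crop[2]]
        o=cv2.resize(o,None,fx=s,fy=s,interpolation=cv2.INTER_CUBIC)
        cv2.imwrite('pics/'+fn,o[:,:,::-1])
    return im
def proj(c,p):
    k=get_calibration(c);T=np.linalg.inv(k['pose']);q=T[:3,:3]@np.array(p,float)+T[:3,3]
    u=k['camera_matrix']@np.array([q[0],-q[1],-q[2]]);return u[:2]/u[2]
def ray(c,uv,z):
    k=get_calibration(c);P=np.array(k['pose']);d=np.linalg.inv(k['camera_matrix'])@np.array([uv[0],uv[1],1.])
    d=P[:3,:3]@np.array([d[0],-d[1],-d[2]]);o=P[:3,3];return o+d*(z-o[2])/d[2]
def top(c,q,z):
    # oriented rectangle of the region, at height z
    for r in regions_of(c,q):
        m=r['pixels'].astype(np.uint8);cs,_=cv2.findContours(m,0,1)
        pts=max(cs,key=cv2.contourArea)[:,0]
        w=np.array([ray(c,p,z)[:2] for p in pts],np.float32)
        (x,y),(a,b),t=cv2.minAreaRect(w*1000)
        print(q,round(r['score'],2),'c',round(x),round(y),'sz',round(a),round(b),'ang',round(t,1),'px',pts.mean(0).round())
E
python3 - <<'E'
from h import *
for c in ['scene','top']:
    k=get_calibration(c);print(c,np.round(k['pose'],3).tolist(),np.round(k['camera_matrix'],1).tolist(),list(k))
    snap(c,c+'0.png',s=1.5)
    for q in ['shelf','tall0_mid','short0_mid','carton0_mid','pack0_mid','charger','bay0','etape','ptape','scanner','driver']:
        print(c,q,[(round(r['score'],2),np.round(r['point'],3).tolist()) for r in recognise(c,q)])
s=state();print(s)
E
```

```text
scene [[-0.805, -0.377, 0.457, 0.966], [0.593, -0.516, 0.618, 0.618], [0.003, 0.769, 0.639, 0.704], [0.0, 0.0, 0.0, 1.0]] [[384.7, 0.0, 259.5], [0.0, 384.7, 187.8], [0.0, 0.0, 1.0]] ['camera_matrix', 'pose']
scene shelf [(0.9, [0.616, 0.28, 0.02])]
scene tall0_mid [(0.74, [0.606, 0.13, 0.118])]
scene short0_mid [(0.57, [0.601, 0.254, 0.078]), (0.33, [0.43, 0.22, 0.072])]
scene carton0_mid [(0.71, [0.431, 0.222, 0.073]), (0.67, [0.601, 0.254, 0.077])]
scene pack0_mid [(0.97, [0.431, -0.237, 0.046])]
scene charger [(0.78, [0.644, -0.217, 0.034])]
scene bay0 [(0.63, [0.639, -0.21, 0.034])]
scene etape [(0.64, [0.443, -0.003, 0.019]), (0.16, [0.446, 0.318, 0.081])]
scene ptape [(0.64, [0.758, -0.072, 0.038])]
scene scanner [(0.66, [0.295, -0.325, 0.029])]
scene driver [(0.97, [0.315, 0.411, 0.021]), (0.51, [0.617, 0.161, 0.089]), (0.24, [0.437, -0.117, 0.05])]
top [[-0.026, 0.997, -0.069, 0.422], [-1.0, -0.027, -0.006, -0.004], [-0.008, 0.069, 0.998, 1.377], [0.0, 0.0, 0.0, 1.0]] [[453.7, 0.0, 250.9], [0.0, 453.7, 198.1], [0.0, 0.0, 1.0]] ['camera_matrix', 'pose']
top shelf [(0.76, [0.58
[... 721 characters left out ...]
001841e+00,  5.27365565e-02,  1.61289360e+00,  9.82096942e-06,
        1.47601129e+00, -1.18993554e-01]), 'joint_vel': array([-2.52360991e-04,  6.14566540e-05, -1.07867969e-03, -2.29861803e-04,
        2.27939642e-03, -1.65445275e-03]), 'joint_efforts': array([-3.77950219e-04, -3.93678904e+01, -3.70461023e+01, -1.43981601e-04,
        4.57550850e-04, -1.83638457e-05]), 'tool_pos': array([0.14963397, 0.60680484, 0.25328472]), 'tool_rot': array([-1.05445495e-05,  1.20598386e-01,  9.92701379e-01, -2.25352049e-05]), 'contact_force': array([ 0.51166304,  0.5108018 , -0.83158187]), 'ft_torque': array([ 0.00473156, -0.05235303, -0.018709  ]), 'grasp_force': 0.0, 'gripper_width': 1.0017053440176036}
```

View pics/scene0.png

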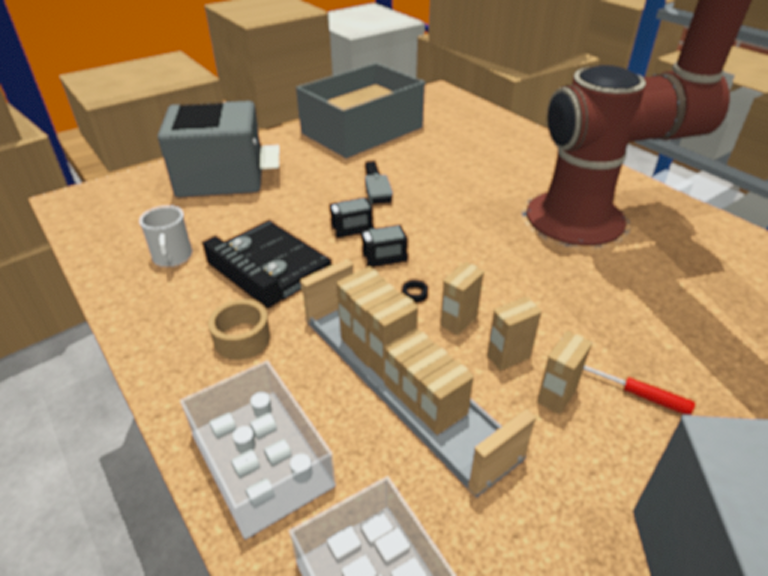

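View pics/top0.png

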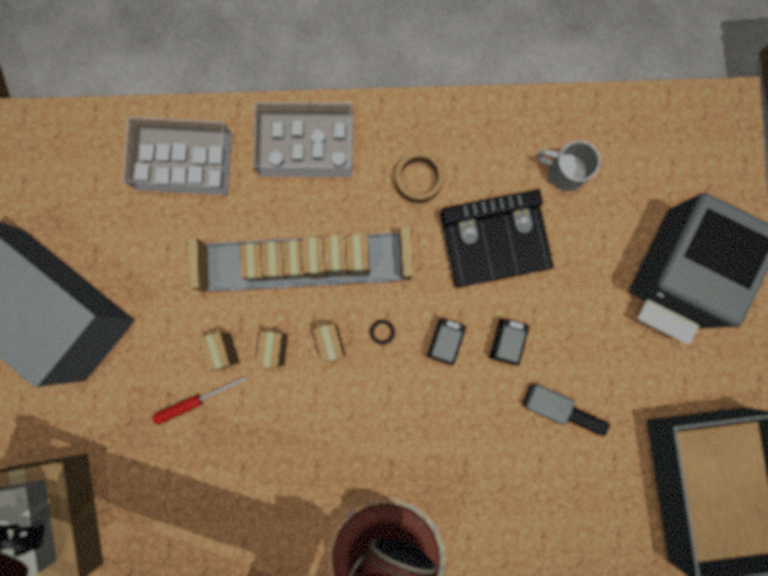

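```bash
python3 - <<'E'
from h import *
snap('top')
for q,z in [('shelf',.022),('tall0_mid',.135),('short0_mid',.095),('carton0_mid',.105),('pack0_mid',.058),('charger',.045),('etape',.019),('ptape',.05)]: top('top',q,z)
E
```

```text
shelf 0.84 c 591 158 sz 106 451 ang 0.9 px [199. 180.]
shelf 0.18 c 600 86 sz 84 45 ang 2.1 px [223. 170.]
tall0_mid 0.81 c 583 118 sz 41 72 ang 88.9 px [208. 172.]
short0_mid 0.68 c 581 241 sz 79 47 ang 9.4 px [167. 176.]
carton0_mid 0.69 c 416 202 sz 54 63 ang 82.8 px [181. 233.]
carton0_mid 0.62 c 736 -83 sz 91 98 ang 88.4 px [279. 118.]
pack0_mid 0.98 c 419 -248 sz 60 81 ang 73.6 px [339. 228.]
charger 0.87 c 623 -235 sz 166 209 ang 9.6 px [330. 159.]
etape 0.63 c 428 101 sz 70 51 ang 14.8 px [219. 228.]
etape 0.41 c 446 -10 sz 45 35 ang 3.7 px [257. 221.]
ptape 0.69 c 594 124 sz 50 77 ang 88.9 px [209. 172.]
ptape 0.61 c 748 -84 sz 92 99 ang 88.4 px [278. 118.]
```

The pictures show the row on the shelf with the talls at −y and the shorts at +y. Three returned cartons stand in front at about (217,350), (271,348) and (328,341) px, and two packs lie at (447,341) and (510,341), gauges towards +x. The charger is at (497,240), yawed about 10°, and both bays are empty. Next I'll fit box models to the masks.

```bash
cat > fit.py <<'E'
from h import *
from scipy.optimize import minimize
S=4
def sil(c,boxes,p):
    im=np.zeros((384*S//2,512*S//2),np.uint8);cs,sn=np.cos(p[2]),np.sin(p[2])
    for (x0,x1,y0,y1,z0,z1) in boxes:
        P=[proj(c,(p[0]+cs*x-sn*y,p[1]+sn*x+cs*y,z)) for x in(x0,x1) for y in(y0,y1) for z in(z0,z1)]
        h=cv2.convexHull(np.array(P,np.float32));cv2.fillConvexPoly(im,np.round((h*S/2+S/4-.5)*16).astype(np.int32),255,shift=4,lineType=cv2.LINE_AA)
    return cv2.resize(im,(512,384),interpolation=cv2.INTER_AREA)/255.
def masks(q,cams=('scene','top')):
    return {c:[r['pixels'].astype(float) for qq in q for r in regions_of(c,qq)] for c in cams}
def fit(M,boxes,p0,name):
    sel={};info=[]
    for c in M:
        s=sil(c,boxes,p0);b=[( np.minimum(s,m).sum()/np.maximum(s,m).sum(),i) for i,m in enumerate(M[c])]
        if b and max(b)[0]>.35: sel[c]=M[c][max(b)[1]];info.append((c,round(max(b)[0],2)))
    if not sel: print(name,'no mask');return
    f=lambda d:sum(np.abs(sil(c,boxes,(p0[0]+d[0]/100,p0[1]+d[1]/100,p0[2]+d[2]/10))-m).sum()/m.sum() for c,m in sel.items())
    r=minimize(f,[0,0,0],method='Nelder-Mead',options=dict(initial_simplex=[[0,0,0],[1,0,0],[0,1,0],[0,0,1.2]],maxiter=90,xatol=.02,fatol=1e-4))
    d=r.x;p=(p0[0]+d[0]/100,p0[1]+d[1]/100,p0[2]+d[2]/10);print(name,np.round(p,4),'err',round(r.fun,3),info);return p
def box(a,b,h,z=0): return [(-a/2,a/2,-b/2,b/2,z,z+h)]
CH=[(-.08,.08,-.1,.1,0,.032),(.055,.08,-.1,.1,0,.056)]
E
python3 - <<'E'
from fit import *
for c in('scene','top'): grab_frame(c)
fit(masks(['charger']),CH,(.623,-.235,.17),'charger')
mp=masks(['pack0_mid','pack1_mid'])
fit(mp,box(.084,.054,.058),(.419,-.248,-.15),'packA'); fit(mp,box(.084,.054,.058),(.42,-.126,-.25),'packB')
mc=masks(['carton0_mid','carton1_mid','carton2_mid'])
for n,p in dict(A=(.42,.305,.15),B=(.42,.205,-.1),C=(.428,.098,.2)).items(): fit(mc,box(.064,.04,.105),p,'carton'+n)
ms=masks(['shelf'])
fit(ms,[(-.048,.048,-.213,.213,0,.015),(-.048,.048,.195,.213,0,.095),(-.048,.048,-.213,-.195,0,.095)],(.583,.155,0.03),'shelf')
mm=masks(['tall0_mid','short0_mid','tall1_mid','short2_mid'])
for c in mm:
  for m in mm[c]:
    ys,xs=np.nonzero(m);print(c,len(xs),xs.min(),xs.max(),ys.min(),ys.max())
# rectified views
def rect(fn,z,x0,x1,y0,y1,s):
    im=grab_frame('top');A=np.float32([proj('top',p+(z,)) for p in[(x1,y1),(x1,y0),(x0,y0),(x0,y1)]])
    W,H=int((y1-y0)*s),int((x1-x0)*s)
    B=np.float32([(0,0),(W,0),(W,H),(0,H)]);o=cv2.warpPerspective(im,cv2.getPerspectiveTransform(A,B),(W,H),flags=cv2.INTER_CUBIC)
    for k in range(0,W,int(s*.02)):cv2.line(o,(k,0),(k,6),(255,0,0),1)
    for k in range(0,H,int(s*.02)):cv2.line(o,(0,k),(6,k),(255,0,0),1)
    cv2.imwrite('pics/'+fn,o[:,:,::-1])
rect('rshelf.png',.115,.50,.66,-.06,.38,1800)
rect('rchg.png',.032,.52,.74,-.36,-.10,2600)
E
```

```text
Traceback (most recent call last):
  File "fit.py", line 19, in fit
    r=minimize(f,[0,0,0],method='Nelder-Mead',options=dict(initial_simplex=[[0,0,0],[1,0,0],[0,1,0],[0,0,1.2]],maxiter=90,xatol=.02,fatol=1e-4))
  File "fit.py", line 18, in <lambda>
    f=lambda d:sum(np.abs(sil(c,boxes,(p0[0]+d[0]/100,p0[1]+d[1]/100,p0[2]+d[2]/10))-m).sum()/m.sum() for c,m in sel.items())
               ~~~^^^^^^^^^^^^^^^^^^^^^^^^^^^^^^^^^^^^^^^^^^^^^^^^^^^^^^^^^^^^^^^^^^^^^^^^^^^^^^^^^^^^^^^^^^^^^^^^^^^^^^^^^^^
  File "fit.py", line 18, in <genexpr>
    f=lambda d:sum(np.abs(sil(c,boxes,(p0[0]+d[0]/100,p0[1]+d[1]/100,p0[2]+d[2]/10))-m).sum()/m.sum() for c,m in sel.items())
                          ~~~^^^^^^^^^^^^^^^^^^^^^^^^^^^^^^^^^^^^^^^^^^^^^^^^^^^^^^^
  File "fit.py", line 7, in sil
    P=[proj(c,(p[0]+cs*x-sn*y,p[1]+sn*x+cs*y,z)) for x in(x0,x1) for y in(y0,y1) for z in(z0,z1)]
       ~~~~^^^^^^^^^^^^^^^^^^^^^^^^^^^^^^^^^^^^^
  File "h.py", line 11, in proj
    k=get_calibration(c);T=np.linalg.inv(k['pose']);q=T[:3,:3]@np.array(p,float)+T[:3,3]
ValueError: time passes only in moves, steps and waits
```

Too many calibration calls, so I'll cache it in a file.

```bash
cat > v.py <<'E'
import re
s=open('h.py').read()
s=s.replace("from plant import *","from plant import *\nimport plant,pickle,os\nif not os.path.exists('cal.pkl'): pickle.dump({c:plant.get_calibration(c) for c in('scene','top')},open('cal.pkl','wb'))\nCAL=pickle.load(open('cal.pkl','rb'))\nget_calibration=CAL.get")
open('h.py','w').write(s)
E
python3 v.py
cat >> fit.py <<'E'
def rect(fn,z,x0,x1,y0,y1,s):
    im=grab_frame('top');A=np.float32([proj('top',p+(z,)) for p in[(x1,y1),(x1,y0),(x0,y0),(x0,y1)]])
    W,H=int((y1-y0)*s),int((x1-x0)*s)
    B=np.float32([(0,0),(W,0),(W,H),(0,H)]);o=cv2.warpPerspective(im,cv2.getPerspectiveTransform(A,B),(W,H),flags=cv2.INTER_CUBIC)
    for k in range(0,W,int(s*.02)):cv2.line(o,(k,0),(k,6),(255,0,0),1)
    for k in range(0,H,int(s*.02)):cv2.line(o,(0,k),(6,k),(255,0,0),1)
    cv2.imwrite('pics/'+fn,o[:,:,::-1])
E
cat > m1.py <<'E'
from fit import *
import time
for c in('scene','top'): grab_frame(c)
mc=masks(['charger']);mp=masks(['pack0_mid']);mk=masks(['carton0_mid','carton1_mid','carton2_mid']);ms=masks(['shelf'])
mm=masks(['tall0_mid','short0_mid'])
rect('rshelf.png',.115,.50,.66,-.06,.38,1800)
rect('rchg.png',.032,.52,.74,-.36,-.10,2600)
fit(mc,CH,(.623,-.235,.17),'charger')
fit(mp,box(.084,.054,.058),(.419,-.248,-.15),'packA'); fit(mp,box(.084,.054,.058),(.42,-.126,-.25),'packB')
for n,p in dict(A=(.42,.305,.15),B=(.42,.205,-.1),C=(.428,.098,.2)).items(): fit(mk,box(.064,.04,.105),p,'carton'+n)
fit(ms,[(-.048,.048,-.213,.213,0,.015),(-.048,.048,.195,.213,0,.095),(-.048,.048,-.213,-.195,0,.095)],(.583,.155,0.03),'shelf')
for c in mm:
  for m in mm[c]:
    ys,xs=np.nonzero(m);print(c,len(xs),xs.min(),xs.max(),ys.min(),ys.max())
E
python3 m1.py
```

```text
charger [ 0.6242 -0.2378  0.1609] err 0.136 [('scene', np.float64(0.89)), ('top', np.float64(0.96))]
packA [ 0.4191 -0.254  -0.3461] err 0.255 [('scene', np.float64(0.81)), ('top', np.float64(0.81))]
packB no mask
cartonA [0.4165 0.3109 0.3088] err 0.228 [('scene', np.float64(0.77)), ('top', np.float64(0.71))]
cartonB [ 0.4174  0.2085 -0.1047] err 0.154 [('scene', np.float64(0.87)), ('top', np.float64(0.79))]
cartonC [0.4275 0.0973 0.3088] err 0.18 [('scene', np.float64(0.9)), ('top', np.float64(0.9))]
shelf [0.5912 0.1482 0.0279] err 1.942 [('scene', np.float64(0.43)), ('top', np.float64(0.43))]
scene 1095 245 279 196 251
scene 1343 279 315 239 289
top 411 201 218 158 185
top 338 160 175 163 187
```

View pics/rshelf.png

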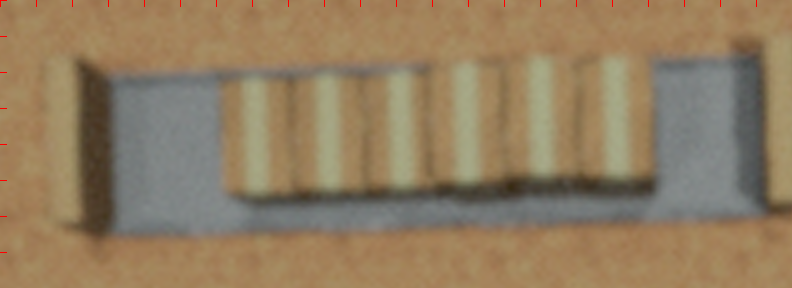

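View pics/rchg.png

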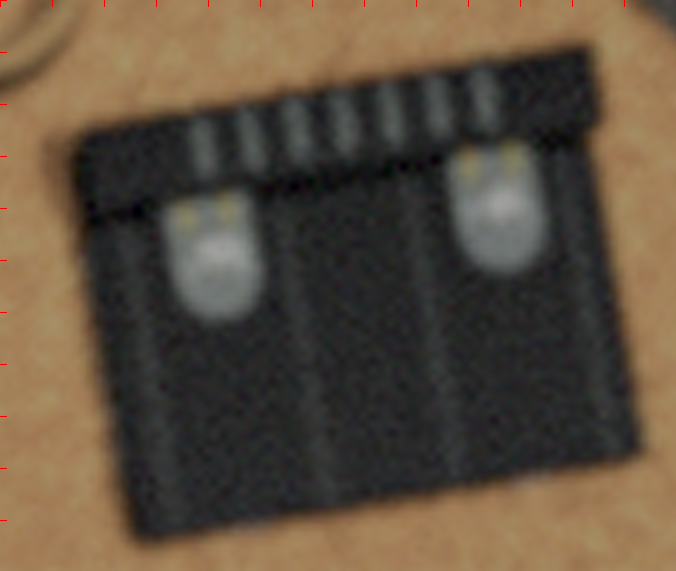

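The shelf (yaw about 0.03) has clear space from y≈-0.046 to 0.342. The talls run y 0.016–0.139 and the shorts 0.141–0.261, both with their middles at x≈0.587. The charger sits at about (0.624,-0.238) with yaw 0.16, and its white tongues are clearly visible at (215,255) and (500,205) px. I'll start with the arm.

```bash
cat > go.py <<'E'
import sys,numpy as np
from plant import state
from scipy.spatial.transform import Rotation as R
s=state();w,x,y,z=s['tool_rot'];M=R.from_quat([x,y,z,w]).as_matrix()
phi=np.arctan2(M[1,1],M[0,1]);print('pos',np.round(s['tool_pos'],4),'phi',round(phi,3),'j',np.round(s['joint_pos'],2),'F',np.round(s['contact_force'],1),'g',round(s['gripper_width'],3),s['grasp_force'],'t',round(s['time'],1))
if len(sys.argv)>4:
    t=[float(a) for a in sys.argv[1:5]];d=(phi-t[3]+np.pi/2)%np.pi-np.pi/2
    f=phi-d;X=np.array([-np.sin(f),np.cos(f)]);Y=np.array([np.cos(f),np.sin(f)]);e=np.array(t[:3])-s['tool_pos']
    print('twist',round(d*10,2),'then (units 100mm) x',round(e[:2]@X*10,3),'y',round(e[:2]@Y*10,3),'z',round(-e[2]*10,3))
E
cat > r.txt <<'E'
E
python3 go.py .588 .119 .25 .03
```

```text
pos [0.1496 0.6068 0.2533] phi 1.329 j [ 1.21  0.05  1.61 -0.    1.48 -0.12] F [ 0.2 -0.2 -0. ] g 0.999 0.0 t 2.9
twist 12.99 then (units 100mm) x -5.007 y 4.235 z 0.033
```

>>> apply_moves(targets=[{"translation": [0, 0, 0], "twist": 1, "hand": 1}, {"translation": [0, 0, 0], "twist": 1, "hand": 1}, {"translation": [0, 0, 0], "twist": 1, "hand": 1}, {"translation": [0, 0, 0], "twist": 1, "hand": 1}, {"translation": [0, 0, 0], "twist": 1, "hand": 1}, {"translation": [0, 0, 0], "twist": 1, "hand": 1}, {"translation": [0, 0, 0], "twist": 1, "hand": 1}, {"translation": [0, 0, 0], "twist": 1, "hand": 1}])

```text
time: 3.65
tool_pos: [0.1497, 0.6068, 0.2533]
tool_rot: [0.0, 0.499, 0.866, 0.0]
contact_force: [0.3, -0.6, 0.6]
gripper_width: 1.002
grasp_force: 0.0
```

>>> apply_moves(targets=[{"translation": [0, 0, 0], "twist": 1, "hand": 1}, {"translation": [0, 0, 0], "twist": 1, "hand": 1}, {"translation": [0, 0, 0], "twist": 1, "hand": 1}, {"translation": [0, 0, 0], "twist": 1, "hand": 1}, {"translation": [0, 0, 0], "twist": 1, "hand": 1}, {"translation": [-0.35, 0.25, 0], "twist": 0, "hand": 1}, {"translation": [-0.35, 0.25, 0], "twist": 0, "hand": 1}, {"translation": [-0.35, 0.25, 0], "twist": 0, "hand": 1}])

```text
time: 4.45
tool_pos: [0.2281, 0.503, 0.2533]
tool_rot: [0.0, 0.696, 0.718, 0.0]
contact_force: [1.5, 0.0, -0.2]
gripper_width: 1.0
grasp_force: 0.0
```

>>> apply_moves(targets=[{"translation": [-0.35, 0.25, 0], "twist": 0, "hand": 1}, {"translation": [-0.35, 0.25, 0], "twist": 0, "hand": 1}, {"translation": [-0.35, 0.25, 0], "twist": 0, "hand": 1}, {"translation": [-0.35, 0.25, 0], "twist": 0, "hand": 1}, {"translation": [-0.35, 0.25, 0], "twist": 0, "hand": 1}, {"translation": [-0.35, 0.25, 0], "twist": 0, "hand": 1}, {"translation": [0, 0, 0], "twist": 0, "hand": 1}, {"translation": [0, 0, 0], "twist": 0, "hand": 1}])

```text
time: 5.25
tool_pos: [0.3841, 0.298, 0.2534]
tool_rot: [-0.0, 0.698, 0.716, 0.0]
contact_force: [0.5, 0.0, -0.6]
gripper_width: 1.0
grasp_force: 0.0
```

```bash
python3 go.py .588 .119 .115 .03
```

```text
pos [0.3841 0.298  0.2534] phi 0.027 j [ 0.51 -0.29  1.93  0.    1.5   0.48] F [ 0.5  0.  -0.6] g 1.0 0.0 t 5.2
twist -0.03 then (units 100mm) x -1.85 y 1.985 z 1.384
```

>>> apply_moves(targets=[{"translation": [-0.31, 0.33, 0], "twist": 0, "hand": 1}, {"translation": [-0.31, 0.33, 0], "twist": 0, "hand": 1}, {"translation": [-0.31, 0.33, 0], "twist": 0, "hand": 1}, {"translation": [-0.31, 0.33, 0], "twist": 0, "hand": 1}, {"translation": [-0.31, 0.33, 0], "twist": 0, "hand": 1}, {"translation": [-0.31, 0.33, 0], "twist": 0, "hand": 1}, {"translation": [0, 0, 0.4], "twist": 0, "hand": 1}, {"translation": [0, 0, 0], "twist": 0, "hand": 1}])

```text
time: 6.05
tool_pos: [0.5843, 0.1188, 0.2073]
tool_rot: [-0.004, 0.697, 0.717, -0.004]
contact_force: [-0.8, -0.3, -0.7]
gripper_width: 1.002
grasp_force: 0.0
```

```bash
python3 go.py .588 .119 .115 .03; python3 - <<'E'
from h import *
snap('scene','a1.png',(180,60,420,330),2)
E
```

```text
pos [0.5843 0.1188 0.2073] phi 0.029 j [0.08 0.02 1.72 0.   1.41 0.05] F [-0.8 -0.3 -0.7] g 1.002 0.0 t 6.0
twist -0.01 then (units 100mm) x 0.0 y 0.037 z 0.923
```

View pics/a1.png

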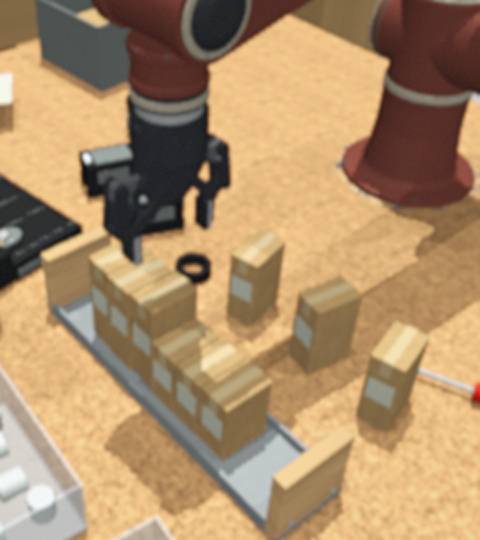

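The open fingers are straddling the tall block at about (135,255) and (205,220) px, lined up with the row. I'll descend, grip the inner tall and slide.

>>> apply_moves(targets=[{"translation": [0, 0.03, 0.3], "twist": 0, "hand": 1}, {"translation": [0, 0, 0.3], "twist": 0, "hand": 1}, {"translation": [0, 0, 0.3], "twist": 0, "hand": 1}, {"translation": [0, 0, 0], "twist": 0, "hand": 1}, {"translation": [0, 0, 0], "twist": 0, "hand": 0}, {"translation": [0, 0, 0], "twist": 0, "hand": 0}, {"translation": [0, 0, 0], "twist": 0, "hand": 0}, {"translation": [0, 0, 0], "twist": 0, "hand": 0}])

```text
time: 6.9
tool_pos: [0.5916, 0.1189, 0.1266]
tool_rot: [0.001, 0.697, 0.717, 0.002]
contact_force: [-1.0, 1.2, 6.1]
gripper_width: 0.738
grasp_force: 67.5
```

>>> apply_moves(targets=[{"translation": [0, 0, 0], "twist": 0, "hand": 0}, {"translation": [0, 0, 0], "twist": 0, "hand": 0}, {"translation": [0, 0, 0], "twist": 0, "hand": 0}, {"translation": [0, 0, 0], "twist": 0, "hand": 0}])

```text
time: 7.3
tool_pos: [0.5916, 0.1189, 0.1266]
tool_rot: [0.001, 0.697, 0.717, 0.002]
contact_force: [-1.8, 1.4, 6.4]
gripper_width: 0.732
grasp_force: 67.5
```

>>> apply_moves(targets=[{"translation": [-0.1, 0, 0], "twist": 0, "hand": 0}, {"translation": [-0.1, 0, 0], "twist": 0, "hand": 0}, {"translation": [-0.1, 0, 0], "twist": 0, "hand": 0}, {"translation": [0, 0, 0], "twist": 0, "hand": 0}])

```text
time: 7.7
tool_pos: [0.593, 0.0885, 0.1266]
tool_rot: [0.001, 0.697, 0.717, 0.003]
contact_force: [-0.2, 2.8, 5.8]
gripper_width: 0.737
grasp_force: 67.8
```

>>> apply_moves(targets=[{"translation": [-0.08, 0, 0], "twist": 0, "hand": 0}, {"translation": [-0.08, 0, 0], "twist": 0, "hand": 0}, {"translation": [-0.06, 0, 0], "twist": 0, "hand": 0}, {"translation": [0, 0, 0], "twist": 0, "hand": 0}])

```text
time: 8.1
tool_pos: [0.5936, 0.0671, 0.1266]
tool_rot: [0.001, 0.697, 0.717, 0.003]
contact_force: [-0.5, 3.2, 6.9]
gripper_width: 0.738
grasp_force: 67.8
```

>>> apply_moves(targets=[{"translation": [0, 0, 0], "twist": 0, "hand": 1}, {"translation": [0, 0, 0], "twist": 0, "hand": 1}, {"translation": [0, 0, 0], "twist": 0, "hand": 1}, {"translation": [0, 0, -0.25], "twist": 0, "hand": 1}, {"translation": [0, 0, -0.25], "twist": 0, "hand": 1}, {"translation": [0.3, 0, 0], "twist": 0, "hand": 1}, {"translation": [0.3, 0, 0], "twist": 0, "hand": 1}, {"translation": [0.34, 0, 0], "twist": 0, "hand": 1}])

```text
time: 8.9
tool_pos: [0.5887, 0.1607, 0.1733]
tool_rot: [0.0, 0.697, 0.717, -0.0]
contact_force: [-0.1, -0.7, 0.1]
gripper_width: 1.0
grasp_force: 0.0
```

>>> apply_moves(targets=[{"translation": [0, 0, 0.3], "twist": 0, "hand": 1}, {"translation": [0, 0, 0.3], "twist": 0, "hand": 1}, {"translation": [0, 0, 0.28], "twist": 0, "hand": 1}, {"translation": [0, 0, 0], "twist": 0, "hand": 1}])

```text
time: 9.3
tool_pos: [0.5849, 0.1598, 0.0798]
tool_rot: [-0.003, 0.697, 0.717, -0.004]
contact_force: [-1.0, -0.8, -0.4]
gripper_width: 0.998
grasp_force: 0.0
```

>>> apply_moves(targets=[{"translation": [0, 0, 0], "twist": 0, "hand": 0}, {"translation": [0, 0, 0], "twist": 0, "hand": 0}, {"translation": [0, 0, 0], "twist": 0, "hand": 0}, {"translation": [0, 0, 0], "twist": 0, "hand": 0}, {"translation": [0, 0, 0], "twist": 0, "hand": 0}])

```text
time: 9.8
tool_pos: [0.5901, 0.1604, 0.0874]
tool_rot: [0.001, 0.697, 0.717, 0.001]
contact_force: [-0.5, 0.0, 5.7]
gripper_width: 0.738
grasp_force: 68.7
```

>>> apply_moves(targets=[{"translation": [0.1, 0, 0], "twist": 0, "hand": 0}, {"translation": [0.1, 0, 0], "twist": 0, "hand": 0}, {"translation": [0.1, 0, 0], "twist": 0, "hand": 0}, {"translation": [0.1, 0, 0], "twist": 0, "hand": 0}, {"translation": [0.1, 0, 0], "twist": 0, "hand": 0}, {"translation": [0.1, 0, 0], "twist": 0, "hand": 0}, {"translation": [0, 0, 0], "twist": 0, "hand": 0}])

```text
time: 10.5
tool_pos: [0.5885, 0.2208, 0.0874]
tool_rot: [0.001, 0.697, 0.718, 0.001]
contact_force: [0.3, -0.6, 5.7]
gripper_width: 0.738
grasp_force: 68.9
```

>>> apply_moves(targets=[{"translation": [0.06, 0, 0], "twist": 0, "hand": 0}, {"translation": [0.06, 0, 0], "twist": 0, "hand": 0}, {"translation": [0, 0, 0], "twist": 0, "hand": 0}])

```text
time: 10.8
tool_pos: [0.5882, 0.2319, 0.0874]
tool_rot: [0.002, 0.697, 0.717, 0.001]
contact_force: [0.8, -3.8, 6.7]
gripper_width: 0.73
grasp_force: 69.0
```

>>> apply_moves(targets=[{"translation": [0.03, 0, 0], "twist": 0, "hand": 0}, {"translation": [0.03, 0, 0], "twist": 0, "hand": 0}, {"translation": [0, 0, 0], "twist": 0, "hand": 0}])

```text
time: 11.1
tool_pos: [0.5881, 0.2373, 0.0874]
tool_rot: [0.002, 0.697, 0.717, 0.0]
contact_force: [1.2, -4.6, 7.0]
gripper_width: 0.737
grasp_force: 68.9
```

>>> apply_moves(targets=[{"translation": [0, 0, 0], "twist": 0, "hand": 1}, {"translation": [0, 0, 0], "twist": 0, "hand": 1}, {"translation": [0, 0, 0], "twist": 0, "hand": 1}, {"translation": [0, 0, -0.4], "twist": 0, "hand": 1}, {"translation": [0, 0, -0.4], "twist": 0, "hand": 1}, {"translation": [0, 0, -0.4], "twist": 0, "hand": 1}, {"translation": [0, -0.4, -0.4], "twist": 0, "hand": 1}, {"translation": [0, -0.4, 0], "twist": 0, "hand": 1}])

```text
time: 11.9
tool_pos: [0.5137, 0.237, 0.2475]
tool_rot: [0.003, 0.697, 0.717, 0.005]
contact_force: [-0.6, 0.8, 1.4]
gripper_width: 1.0
grasp_force: 0.0
```

```bash
python3 - <<'E'
from fit import *
grab_frame('scene');snap('top','t2.png',(110,130,390,260),2.8)
E
python3 go.py .4275 .0973 .25 .2
```

```text
pos [0.5078 0.2364 0.2408] phi 0.031 j [ 0.3  -0.09  1.78  0.    1.46  0.27] F [ 1.1 -1.  -0.5] g 0.999 0.0 t 12.0
twist -1.69 then (units 100mm) x -1.204 y -1.063 z -0.092
```

View pics/t2.png

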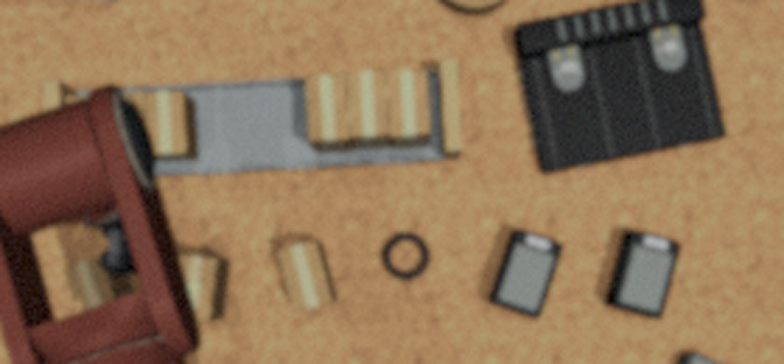

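The opening is clear, with shorts ending near 193 px and talls starting near 307 px. I want numbers for it, and fresh fits for the visible cartons and packs.

```bash
python3 - <<'E'
from fit import *
im=cv2.imread('pics/t2.png')[:,:,::-1]
for u,z in((193,.095),(303,.135),(430,.135),(440,.095)): print(u,z,np.round(ray('top',(110+u/2.8-.3,130+110/2.8-.3),z),4))
print(np.round(ray('top',(110+303/2.8,130+78/2.8),.135),3),np.round(ray('top',(110+303/2.8,130+140/2.8),.135),3))
row=im[95:125].mean(0)[::4].round().astype(int);print([(i*4,int(a[0])-int(a[2])) for i,a in enumerate(row) if 150<=i*4<330])
mp=masks(['pack0_mid']);mk=masks(['carton0_mid'],('top',))
fit(mp,box(.084,.054,.058),(.419,-.250,-.28),'packA'); fit(mp,box(.084,.054,.058),(.42,-.129,-.3),'packB')
fit(mk,box(.064,.04,.105),(.4275,.0973,.2),'cartonC')
E
```

```text
193 0.095 [0.5987 0.207  0.095 ]
303 0.135 [0.5902 0.092  0.135 ]
430 0.135 [ 0.5868 -0.033   0.135 ]
440 0.095 [ 0.5918 -0.0441  0.095 ]
[0.621 0.09  0.135] [0.56  0.092 0.135]
[(152, 69), (156, 59), (160, 42), (164, 37), (168, 45), (172, 61), (176, 71), (180, 70), (184, 54), (188, 31), (192, 20), (196, 3), (200, -4), (204, -4), (208, -5), (212, -5), (216, -4), (220, -5), (224, -5), (228, -6), (232, -4), (236, -5), (240, -5), (244, -6), (248, -5), (252, -5), (256, -6), (260, -5), (264, -6), (268, -6), (272, -5), (276, -5), (280, -5), (284, -5), (288, -5), (292, -5), (296, -4), (300, -5), (304, 13), (308, 50), (312, 69), (316, 68), (320, 53), (324, 38), (328, 34)]
packA [ 0.4208 -0.2534 -0.369 ] err 0.337 [('scene', np.float64(0.82)), ('top', np.float64(0.84))]
packB no mask
cartonC no mask
```

>>> apply_moves(targets=[{"translation": [0, 0, 0], "twist": -0.9, "hand": 1}, {"translation": [0, 0, 0], "twist": -0.8, "hand": 1}, {"translation": [0, 0, 0], "twist": -0.8, "hand": 1}, {"translation": [0, 0, 0], "twist": 0, "hand": 1}])

```text
time: 12.55
tool_pos: [0.5121, 0.236, 0.2399]
tool_rot: [-0.0, 0.602, 0.798, -0.0]
contact_force: [-0.3, 0.8, 0.4]
gripper_width: 0.999
grasp_force: 0.0
```

```bash
python3 go.py .4275 .0973 .082 .28
```

```text
pos [0.5121 0.236  0.2399] phi 0.278 j [ 0.3  -0.08  1.77 -0.    1.46  0.02] F [-0.3  0.8  0.4] g 0.999 0.0 t 12.6
twist -0.02 then (units 100mm) x -1.1 y -1.196 z 1.579
```

>>> apply_moves(targets=[{"translation": [-0.275, -0.3, 0], "twist": 0, "hand": 1}, {"translation": [-0.275, -0.3, 0], "twist": 0, "hand": 1}, {"translation": [-0.275, -0.3, 0], "twist": 0, "hand": 1}, {"translation": [-0.275, -0.3, 0], "twist": 0, "hand": 1}, {"translation": [0, 0, 0], "twist": 0, "hand": 1}, {"translation": [0, 0, 0.3], "twist": 0, "hand": 1}, {"translation": [0, 0, 0], "twist": 0, "hand": 1}, {"translation": [0, 0, 0], "twist": 0, "hand": 1}])

```text
time: 13.35
tool_pos: [0.4262, 0.0975, 0.2102]
tool_rot: [-0.001, 0.602, 0.798, -0.001]
contact_force: [1.0, -0.4, -0.7]
gripper_width: 1.002
grasp_force: 0.0
```

```bash
python3 go.py .4275 .0973 .082 .28;  python3 - <<'E'
from h import *
snap('scene','a2.png',(200,60,440,280),2)
E
```

```text
pos [0.4262 0.0975 0.2102] phi 0.278 j [ 0.05 -0.39  2.08  0.    1.46 -0.22] F [ 1.  -0.4 -0.7] g 1.002 0.0 t 13.3
twist -0.02 then (units 100mm) x -0.006 y 0.012 z 1.282
```

View pics/a2.png

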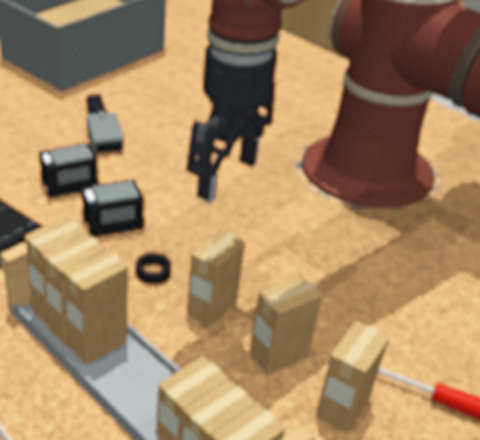

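The gripper hangs just above carton C, whose top is at about (215,250) px, with the fingers straddling its long axis. Descend and grip.

>>> apply_moves(targets=[{"translation": [0, 0, 0.32], "twist": 0, "hand": 1}, {"translation": [0, 0, 0.32], "twist": 0, "hand": 1}, {"translation": [0, 0, 0.32], "twist": 0, "hand": 1}, {"translation": [0, 0, 0.32], "twist": 0, "hand": 1}, {"translation": [0, 0, 0], "twist": 0, "hand": 1}, {"translation": [0, 0, 0], "twist": 0, "hand": 0}, {"translation": [0, 0, 0], "twist": 0, "hand": 0}, {"translation": [0, 0, 0], "twist": 0, "hand": 0}])

```text
time: 14.2
tool_pos: [0.4283, 0.0975, 0.0854]
tool_rot: [0.002, 0.602, 0.799, 0.002]
contact_force: [1.6, -0.1, 4.5]
gripper_width: 0.743
grasp_force: 66.1
```

>>> apply_moves(targets=[{"translation": [0, 0, 0], "twist": 0, "hand": 0}, {"translation": [0, 0, -0.3], "twist": 0, "hand": 0}, {"translation": [0, 0, -0.4], "twist": 0, "hand": 0}, {"translation": [0, 0, -0.4], "twist": 0, "hand": 0}, {"translation": [0, 0, -0.4], "twist": 0, "hand": 0}, {"translation": [0, 0, 0], "twist": 0.9, "hand": 0}, {"translation": [0, 0, 0], "twist": 0.8, "hand": 0}, {"translation": [0, 0, 0], "twist": 0.8, "hand": 0}])

```text
time: 15.0
tool_pos: [0.426, 0.0973, 0.2332]
tool_rot: [0.0, 0.698, 0.716, 0.0]
contact_force: [-0.1, 0.1, -1.8]
gripper_width: 0.742
grasp_force: 66.6
```

```bash
python3 go.py .592 .130 .24 .03;  python3 - <<'E'
from h import *
snap('scene','a3.png',(170,40,440,300),2)
E
```

```text
pos [0.426  0.0973 0.2332] phi 0.026 j [ 0.05 -0.41  2.05 -0.    1.5   0.03] F [-0.1  0.1 -1.8] g 0.742 66.56777143478394 t 15.0
twist -0.04 then (units 100mm) x 0.277 y 1.669 z -0.068
```

View pics/a3.png

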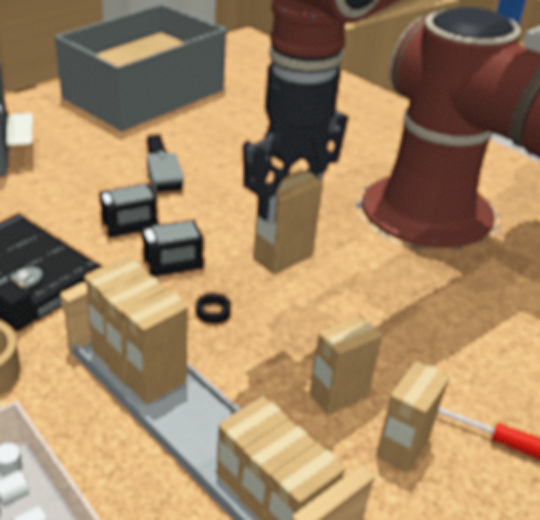

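>>> apply_moves(targets=[{"translation": [0, 0.2, -0.12], "twist": 0, "hand": 0}, {"translation": [0.05, 0.3, 0], "twist": 0, "hand": 0}, {"translation": [0.05, 0.3, 0], "twist": 0, "hand": 0}, {"translation": [0.05, 0.3, 0], "twist": 0, "hand": 0}, {"translation": [0.05, 0.3, 0], "twist": 0, "hand": 0}, {"translation": [0.05, 0.27, 0], "twist": 0, "hand": 0}, {"translation": [0, 0, 0], "twist": 0, "hand": 0}, {"translation": [0, 0, 0], "twist": 0, "hand": 0}])

```text
time: 15.85
tool_pos: [0.5921, 0.1272, 0.244]
tool_rot: [-0.001, 0.696, 0.718, -0.001]
contact_force: [-0.1, -0.3, -3.0]
gripper_width: 0.743
grasp_force: 67.2
```

```bash
python3 go.py .592 .127 .0965 .028
```

```text
pos [0.5921 0.1272 0.244 ] phi 0.03 j [ 0.09  0.01  1.67 -0.    1.46  0.06] F [-0.1 -0.3 -3. ] g 0.743 67.16493844985962 t 15.8
twist 0.02 then (units 100mm) x -0.002 y -0.001 z 1.475
```

>>> apply_moves(targets=[{"translation": [0, 0, 0.3], "twist": 0, "hand": 0}, {"translation": [0, 0, 0.3], "twist": 0, "hand": 0}, {"translation": [0, 0, 0.3], "twist": 0, "hand": 0}, {"translation": [0, 0, 0.3], "twist": 0, "hand": 0}, {"translation": [0, 0, 0.2], "twist": 0, "hand": 0}, {"translation": [0, 0, 0.06], "twist": 0, "hand": 0}, {"translation": [0, 0, 0], "twist": 0, "hand": 0}])

```text
time: 16.55
tool_pos: [0.5913, 0.127, 0.0984]
tool_rot: [-0.0, 0.697, 0.717, -0.001]
contact_force: [0.8, 1.0, -1.5]
gripper_width: 0.742
grasp_force: 67.3
```

>>> apply_moves(targets=[{"translation": [-0.1, 0, 0], "twist": 0, "hand": 0}, {"translation": [-0.1, 0, 0], "twist": 0, "hand": 0}, {"translation": [0, 0, 0], "twist": 0, "hand": 0}])

```text
time: 16.85
tool_pos: [0.594, 0.1059, 0.1003]
tool_rot: [0.001, 0.697, 0.717, 0.001]
contact_force: [0.2, -0.4, -2.4]
gripper_width: 0.75
grasp_force: 67.2
```

>>> apply_moves(targets=[{"translation": [0, 0, 0.04], "twist": 0, "hand": 0}, {"translation": [-0.04, 0, 0], "twist": 0, "hand": 0}, {"translation": [-0.04, 0, 0], "twist": 0, "hand": 0}, {"translation": [0, 0, 0], "twist": 0, "hand": 0}])

```text
time: 17.25
tool_pos: [0.5938, 0.0996, 0.0955]
tool_rot: [0.0, 0.697, 0.717, 0.001]
contact_force: [0.2, 4.1, 2.8]
gripper_width: 0.743
grasp_force: 67.3
```

>>> apply_moves(targets=[{"translation": [-0.03, 0, 0], "twist": 0, "hand": 0}, {"translation": [-0.02, 0, 0], "twist": 0, "hand": 0}, {"translation": [0, 0, 0], "twist": 0, "hand": 0}])

```text
time: 17.55
tool_pos: [0.5938, 0.0952, 0.0955]
tool_rot: [-0.0, 0.697, 0.717, 0.001]
contact_force: [-0.1, 5.9, 3.1]
gripper_width: 0.739
grasp_force: 67.4
```

>>> apply_moves(targets=[{"translation": [0, 0, 0], "twist": 0, "hand": 1}, {"translation": [0, 0, 0], "twist": 0, "hand": 1}, {"translation": [0, 0, 0], "twist": 0, "hand": 1}, {"translation": [0, 0, -0.3], "twist": 0, "hand": 1}, {"translation": [0, 0, -0.4], "twist": 0, "hand": 1}, {"translation": [0, 0, -0.4], "twist": 0, "hand": 1}, {"translation": [0, 0, -0.2], "twist": 0.7, "hand": 1}, {"translation": [0, 0, 0], "twist": 0.64, "hand": 1}])

```text
time: 18.35
tool_pos: [0.5956, 0.0938, 0.23]
tool_rot: [0.003, 0.744, 0.668, 0.003]
contact_force: [-0.2, 0.0, -0.0]
gripper_width: 1.0
grasp_force: 0.0
```

```bash
python3 go.py .4174 .2085 .082 -.105; python3 - <<'E'
from fit import *
for c in('scene','top'): grab_frame(c)
mk=masks(['carton0_mid','carton1_mid'])
for n,p in dict(A=(.417,.309,.3),B=(.417,.2085,-.1)).items(): fit(mk,box(.064,.04,.105),p,'carton'+n)
E
```

```text
pos [0.5956 0.0938 0.23  ] phi -0.108 j [ 0.03  0.01  1.69 -0.    1.43  0.14] F [-0.2  0.  -0. ] g 1.0 0.0 t 18.4
twist -0.03 then (units 100mm) x 0.953 y -1.892 z 1.48
cartonA [0.4153 0.3102 0.3094] err 0.059 [('scene', np.float64(0.9))]
cartonB [ 0.4168  0.2098 -0.1207] err 1.487 [('scene', np.float64(0.94)), ('top', np.float64(0.4))]
```

>>> apply_moves(targets=[{"translation": [0.19, -0.38, 0], "twist": 0, "hand": 1}, {"translation": [0.19, -0.38, 0], "twist": 0, "hand": 1}, {"translation": [0.19, -0.38, 0], "twist": 0, "hand": 1}, {"translation": [0.19, -0.38, 0], "twist": 0, "hand": 1}, {"translation": [0.19, -0.38, 0], "twist": 0, "hand": 1}, {"translation": [0, 0, 0.3], "twist": 0, "hand": 1}, {"translation": [0, 0, 0], "twist": 0, "hand": 1}, {"translation": [0, 0, 0], "twist": 0, "hand": 1}])

```text
time: 19.45
tool_pos: [0.4138, 0.2083, 0.1938]
tool_rot: [-0.0, 0.743, 0.669, -0.001]
contact_force: [0.8, 0.8, -0.4]
gripper_width: 0.999
grasp_force: 0.0
```

```bash
python3 go.py .4172 .2090 .082 -.11
```

```text
pos [0.4138 0.2083 0.1938] phi -0.105 j [ 0.31 -0.31  2.04 -0.    1.41  0.41] F [ 0.8  0.8 -0.4] g 0.999 0.0 t 19.4
twist 0.05 then (units 100mm) x 0.011 y 0.033 z 1.118
```

>>> apply_moves(targets=[{"translation": [0, 0.02, 0.3], "twist": 0, "hand": 1}, {"translation": [0, 0, 0.3], "twist": 0, "hand": 1}, {"translation": [0, 0, 0.3], "twist": 0, "hand": 1}, {"translation": [0, 0, 0.23], "twist": 0, "hand": 1}, {"translation": [0, 0, 0], "twist": 0, "hand": 1}, {"translation": [0, 0, 0], "twist": 0, "hand": 0}, {"translation": [0, 0, 0], "twist": 0, "hand": 0}, {"translation": [0, 0, 0], "twist": 0, "hand": 0}])

```text
time: 20.25
tool_pos: [0.4182, 0.2088, 0.0841]
tool_rot: [0.001, 0.743, 0.669, 0.002]
contact_force: [1.4, -0.6, 2.5]
gripper_width: 0.741
grasp_force: 66.4
```

>>> apply_moves(targets=[{"translation": [0, 0, 0], "twist": 0, "hand": 0}, {"translation": [0, 0, -0.3], "twist": 0, "hand": 0}, {"translation": [0, 0, -0.4], "twist": 0, "hand": 0}, {"translation": [0, 0, -0.4], "twist": 0, "hand": 0}, {"translation": [0, 0, -0.4], "twist": 0, "hand": 0}, {"translation": [0, 0, 0], "twist": -0.7, "hand": 0}, {"translation": [0, 0, 0], "twist": -0.64, "hand": 0}, {"translation": [0, 0, 0], "twist": 0, "hand": 0}])

```text
time: 21.05
tool_pos: [0.4158, 0.2083, 0.2315]
tool_rot: [-0.0, 0.697, 0.717, -0.0]
contact_force: [0.1, -0.2, -2.5]
gripper_width: 0.741
grasp_force: 67.2
```

```bash
python3 go.py .592 .151 .24 .028
```

```text
pos [0.4158 0.2083 0.2315] phi 0.029 j [ 0.3  -0.33  2.    0.    1.48  0.28] F [ 0.1 -0.2 -2.5] g 0.741 67.24643111228943 t 21.1
twist 0.01 then (units 100mm) x -0.622 y 1.745 z -0.085
```

>>> apply_moves(targets=[{"translation": [0, 0.2, -0.12], "twist": 0, "hand": 0}, {"translation": [-0.12, 0.3, 0], "twist": 0, "hand": 0}, {"translation": [-0.12, 0.3, 0], "twist": 0, "hand": 0}, {"translation": [-0.12, 0.3, 0], "twist": 0, "hand": 0}, {"translation": [-0.13, 0.3, 0], "twist": 0, "hand": 0}, {"translation": [-0.13, 0.345, 0], "twist": 0, "hand": 0}, {"translation": [0, 0, 0], "twist": 0, "hand": 0}, {"translation": [0, 0, 0], "twist": 0, "hand": 0}])

```text
time: 21.85
tool_pos: [0.5922, 0.1511, 0.2422]
tool_rot: [-0.001, 0.697, 0.717, -0.001]
contact_force: [0.6, -0.2, -1.5]
gripper_width: 0.743
grasp_force: 67.6
```

```bash
python3 go.py .592 .151 .0965 .028
```

```text
pos [0.5922 0.1511 0.2422] phi 0.027 j [0.13 0.03 1.66 0.   1.46 0.1 ] F [ 0.6 -0.2 -1.5] g 0.743 67.5934374332428 t 21.9
twist -0.01 then (units 100mm) x -0.001 y -0.002 z 1.457
```

>>> apply_moves(targets=[{"translation": [0, 0, 0.3], "twist": 0, "hand": 0}, {"translation": [0, 0, 0.3], "twist": 0, "hand": 0}, {"translation": [0, 0, 0.3], "twist": 0, "hand": 0}, {"translation": [0, 0, 0.3], "twist": 0, "hand": 0}, {"translation": [0, 0, 0.2], "twist": 0, "hand": 0}, {"translation": [0, 0, 0.09], "twist": 0, "hand": 0}, {"translation": [0, 0, 0], "twist": 0, "hand": 0}])

```text
time: 22.55
tool_pos: [0.5915, 0.152, 0.095]
tool_rot: [-0.0, 0.697, 0.717, -0.0]
contact_force: [0.7, 0.3, -1.8]
gripper_width: 0.746
grasp_force: 66.8
```

>>> apply_moves(targets=[{"translation": [-0.06, 0, 0], "twist": 0, "hand": 0}, {"translation": [-0.06, 0, 0], "twist": 0, "hand": 0}, {"translation": [-0.04, 0, 0], "twist": 0, "hand": 0}, {"translation": [0, 0, 0], "twist": 0, "hand": 0}])

```text
time: 22.95
tool_pos: [0.593, 0.1348, 0.0949]
tool_rot: [0.0, 0.697, 0.717, 0.0]
contact_force: [-0.1, 0.3, -1.7]
gripper_width: 0.741
grasp_force: 66.6
```

>>> apply_moves(targets=[{"translation": [0, 0, 0.02], "twist": 0, "hand": 0}, {"translation": [-0.03, 0, 0], "twist": 0, "hand": 0}, {"translation": [0, 0, 0], "twist": 0, "hand": 0}])

```text
time: 23.25
tool_pos: [0.5936, 0.1339, 0.094]
tool_rot: [-0.001, 0.697, 0.717, 0.002]
contact_force: [-2.2, 5.2, 3.3]
gripper_width: 0.743
grasp_force: 67.4
```

>>> apply_moves(targets=[{"translation": [0, 0, 0], "twist": 0, "hand": 1}, {"translation": [0, 0, 0], "twist": 0, "hand": 1}, {"translation": [0, 0, 0], "twist": 0, "hand": 1}, {"translation": [0, 0, -0.3], "twist": 0, "hand": 1}, {"translation": [0, 0, -0.4], "twist": 0, "hand": 1}, {"translation": [0, 0, -0.4], "twist": -0.9, "hand": 1}, {"translation": [0, 0, -0.2], "twist": -1, "hand": 1}, {"translation": [0, 0, 0], "twist": -0.9, "hand": 1}])

```text
time: 24.05
tool_pos: [0.5955, 0.1325, 0.2282]
tool_rot: [0.003, 0.588, 0.809, 0.003]
contact_force: [0.1, 0.1, -0.8]
gripper_width: 1.0
grasp_force: 0.0
```

```bash
python3 go.py .4155 .3105 .082 .31
```

```text
pos [0.5955 0.1325 0.2282] phi 0.313 j [ 0.1   0.03  1.68 -0.    1.42 -0.22] F [ 0.1  0.1 -0.8] g 1.0 0.0 t 24.1
twist 0.03 then (units 100mm) x 2.244 y -1.171 z 1.462
```

>>> apply_moves(targets=[{"translation": [0.37, -0.19, 0], "twist": 0, "hand": 1}, {"translation": [0.37, -0.19, 0], "twist": 0, "hand": 1}, {"translation": [0.37, -0.19, 0], "twist": 0, "hand": 1}, {"translation": [0.37, -0.19, 0], "twist": 0, "hand": 1}, {"translation": [0.37, -0.19, 0], "twist": 0, "hand": 1}, {"translation": [0.39, -0.22, 0], "twist": 0, "hand": 1}, {"translation": [0, 0, 0.3], "twist": 0, "hand": 1}, {"translation": [0, 0, 0], "twist": 0, "hand": 1}])

```text
time: 24.85
tool_pos: [0.4107, 0.3098, 0.1889]
tool_rot: [-0.001, 0.589, 0.808, -0.003]
contact_force: [-0.9, 0.0, -0.8]
gripper_width: 1.0
grasp_force: 0.0
```

```bash
python3 go.py .4155 .3105 .082 .31
```

```text
pos [0.4107 0.3098 0.1889] phi 0.311 j [ 0.5  -0.16  1.93 -0.    1.38  0.19] F [-0.9  0.  -0.8] g 1.0 0.0 t 24.9
twist 0.01 then (units 100mm) x -0.008 y 0.048 z 1.069
```

>>> apply_moves(targets=[{"translation": [0, 0.02, 0.3], "twist": 0, "hand": 1}, {"translation": [0, 0, 0.3], "twist": 0, "hand": 1}, {"translation": [0, 0, 0.3], "twist": 0, "hand": 1}, {"translation": [0, 0, 0.22], "twist": 0, "hand": 1}, {"translation": [0, 0, 0], "twist": 0, "hand": 1}, {"translation": [0, 0, 0], "twist": 0, "hand": 0}, {"translation": [0, 0, 0], "twist": 0, "hand": 0}, {"translation": [0, 0, 0], "twist": 0, "hand": 0}])

```text
time: 25.65
tool_pos: [0.417, 0.3115, 0.083]
tool_rot: [0.001, 0.59, 0.807, 0.002]
contact_force: [1.1, -0.2, 2.7]
gripper_width: 0.739
grasp_force: 66.3
```

>>> apply_moves(targets=[{"translation": [0, 0, 0], "twist": 0, "hand": 0}, {"translation": [0, 0, -0.3], "twist": 0, "hand": 0}, {"translation": [0, 0, -0.4], "twist": 0, "hand": 0}, {"translation": [0, 0, -0.4], "twist": 0, "hand": 0}, {"translation": [0, 0, -0.4], "twist": 0, "hand": 0}, {"translation": [0, 0, 0], "twist": 0.9, "hand": 0}, {"translation": [0, 0, 0], "twist": 1, "hand": 0}, {"translation": [0, 0, 0], "twist": 0.92, "hand": 0}])

```text
time: 26.45
tool_pos: [0.415, 0.3108, 0.2309]
tool_rot: [-0.0, 0.699, 0.715, 0.0]
contact_force: [0.2, 0.2, -1.9]
gripper_width: 0.739
grasp_force: 66.3
```

```bash
python3 go.py .5905 .185 .24 .028
```

```text
pos [0.415  0.3108 0.2309] phi 0.023 j [ 0.5  -0.19  1.88  0.    1.45  0.48] F [ 0.2  0.2 -1.9] g 0.739 66.33412599563599 t 26.4
twist -0.05 then (units 100mm) x -1.307 y 1.719 z -0.091
```

>>> apply_moves(targets=[{"translation": [0, 0.2, -0.12], "twist": 0, "hand": 0}, {"translation": [-0.26, 0.3, 0], "twist": 0, "hand": 0}, {"translation": [-0.26, 0.3, 0], "twist": 0, "hand": 0}, {"translation": [-0.26, 0.3, 0], "twist": 0, "hand": 0}, {"translation": [-0.26, 0.3, 0], "twist": 0, "hand": 0}, {"translation": [-0.27, 0.32, 0], "twist": 0, "hand": 0}, {"translation": [0, 0, 0], "twist": 0, "hand": 0}, {"translation": [0, 0, 0], "twist": 0, "hand": 0}])

```text
time: 27.25
tool_pos: [0.5908, 0.184, 0.2419]
tool_rot: [-0.001, 0.698, 0.716, -0.001]
contact_force: [-0.5, 1.1, -2.0]
gripper_width: 0.749
grasp_force: 67.0
```

```bash
python3 go.py .5905 .185 .0935 .028; python3 - <<'E'
from h import *
snap('scene','a4.png',(190,80,440,330),2)
E
```

```text
pos [0.5908 0.184  0.2419] phi 0.025 j [0.18 0.05 1.64 0.   1.46 0.16] F [-0.5  1.1 -2. ] g 0.749 66.9657576084137 t 27.2
twist -0.03 then (units 100mm) x 0.01 y -0.002 z 1.484
```

View pics/a4.png

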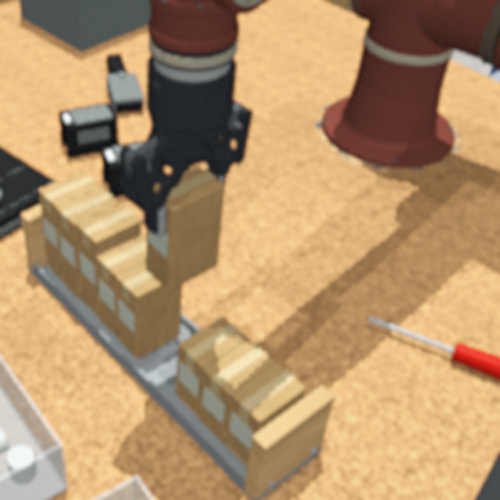

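Two returned cartons are standing beside the talls, the third is held over the remaining gap at about (160,370) px, and the shorts are upright. Descend.

>>> apply_moves(targets=[{"translation": [0.01, 0, 0.3], "twist": 0, "hand": 0}, {"translation": [0, 0, 0.3], "twist": 0, "hand": 0}, {"translation": [0, 0, 0.3], "twist": 0, "hand": 0}, {"translation": [0, 0, 0.3], "twist": 0, "hand": 0}, {"translation": [0, 0, 0.2], "twist": 0, "hand": 0}, {"translation": [0, 0, 0.1], "twist": 0, "hand": 0}, {"translation": [0, 0, 0], "twist": 0, "hand": 0}])

```text
time: 28.0
tool_pos: [0.59, 0.1867, 0.0934]
tool_rot: [-0.0, 0.697, 0.717, -0.0]
contact_force: [0.0, -0.0, -1.7]
gripper_width: 0.745
grasp_force: 65.9
```

>>> apply_moves(targets=[{"translation": [-0.05, 0, 0], "twist": 0, "hand": 0}, {"translation": [-0.05, 0, 0], "twist": 0, "hand": 0}, {"translation": [-0.03, 0, 0], "twist": 0, "hand": 0}, {"translation": [0, 0, 0], "twist": 0, "hand": 0}])

```text
time: 28.4
tool_pos: [0.5911, 0.1744, 0.0932]
tool_rot: [-0.001, 0.698, 0.716, 0.002]
contact_force: [-2.2, 8.6, -0.8]
gripper_width: 0.74
grasp_force: 65.7
```

>>> apply_moves(targets=[{"translation": [0, 0, 0.01], "twist": 0, "hand": 1}, {"translation": [0, 0, 0], "twist": 0, "hand": 1}, {"translation": [0, 0, 0], "twist": 0, "hand": 1}, {"translation": [0, 0, -0.4], "twist": 0, "hand": 1}, {"translation": [0, 0, -0.4], "twist": 0, "hand": 1}, {"translation": [0.45, 0, 0], "twist": 0, "hand": 1}, {"translation": [0.49, 0, 0], "twist": 0, "hand": 1}, {"translation": [0.48, 0, 0], "twist": 0, "hand": 1}])

```text
time: 29.2
tool_pos: [0.5879, 0.3155, 0.1728]
tool_rot: [0.0, 0.698, 0.716, 0.001]
contact_force: [0.4, -0.5, 0.2]
gripper_width: 1.0
grasp_force: 0.0
```

>>> apply_moves(targets=[{"translation": [0, 0, 0], "twist": 0, "hand": 1}, {"translation": [0, 0, 0], "twist": 0, "hand": 1}])

```text
time: 29.4
tool_pos: [0.5872, 0.3152, 0.1716]
tool_rot: [0.0, 0.697, 0.717, -0.0]
contact_force: [-0.5, -0.7, -0.0]
gripper_width: 0.998
grasp_force: 0.0
```

```bash
python3 go.py .586 .316 .086 .028; python3 - <<'E'
from h import *
snap('scene');print([(round(r['score'],2),np.round(r['point'],3).tolist()) for q in('short0_mid','short1_mid') for r in recognise('scene',q)])
E
```

```text
pos [0.5872 0.3152 0.1716] phi 0.029 j [ 0.38  0.21  1.58 -0.    1.35  0.35] F [-0.5 -0.7 -0. ] g 0.998 0.0 t 29.4
twist 0.01 then (units 100mm) x 0.008 y -0.012 z 0.856
[(0.75, [0.606, 0.318, 0.095]), (0.8, [0.615, 0.281, 0.091])]
```

>>> apply_moves(targets=[{"translation": [0.01, 0, 0.3], "twist": 0, "hand": 1}, {"translation": [0, 0, 0.3], "twist": 0, "hand": 1}, {"translation": [0, 0, 0.25], "twist": 0, "hand": 1}, {"translation": [0, 0, 0], "twist": 0, "hand": 1}, {"translation": [0, 0, 0], "twist": 0, "hand": 0}, {"translation": [0, 0, 0], "twist": 0, "hand": 0}, {"translation": [0, 0, 0], "twist": 0, "hand": 0}, {"translation": [0, 0, 0], "twist": 0, "hand": 0}])

```text
time: 30.35
tool_pos: [0.5887, 0.3158, 0.089]
tool_rot: [0.001, 0.698, 0.717, 0.002]
contact_force: [1.2, -1.0, 3.7]
gripper_width: 0.735
grasp_force: 68.7
```

>>> apply_moves(targets=[{"translation": [-0.05, 0, 0], "twist": 0, "hand": 0}, {"translation": [-0.05, 0, 0], "twist": 0, "hand": 0}, {"translation": [-0.05, 0, 0], "twist": 0, "hand": 0}, {"translation": [-0.03, 0, 0], "twist": 0, "hand": 0}, {"translation": [0, 0, 0], "twist": 0, "hand": 0}])

```text
time: 30.85
tool_pos: [0.589, 0.2987, 0.0891]
tool_rot: [-0.0, 0.698, 0.716, 0.003]
contact_force: [-1.2, 4.3, 4.6]
gripper_width: 0.735
grasp_force: 69.1
```

>>> apply_moves(targets=[{"translation": [-0.03, 0, 0], "twist": 0, "hand": 0}, {"translation": [-0.02, 0, 0], "twist": 0, "hand": 0}, {"translation": [0, 0, 0], "twist": 0, "hand": 0}])

```text
time: 31.15
tool_pos: [0.5891, 0.294, 0.0891]
tool_rot: [-0.0, 0.698, 0.716, 0.003]
contact_force: [0.6, 4.8, 5.2]
gripper_width: 0.737
grasp_force: 69.1
```

>>> apply_moves(targets=[{"translation": [-0.02, 0, 0], "twist": 0, "hand": 0}, {"translation": [0, 0, 0], "twist": 0, "hand": 0}])

```text
time: 31.35
tool_pos: [0.5891, 0.2928, 0.0891]
tool_rot: [-0.001, 0.698, 0.716, 0.003]
contact_force: [1.0, 6.2, 4.7]
gripper_width: 0.733
grasp_force: 68.9
```

>>> apply_moves(targets=[{"translation": [0, 0, 0], "twist": 0, "hand": 1}, {"translation": [0, 0, 0], "twist": 0, "hand": 1}, {"translation": [0, 0, 0], "twist": 0, "hand": 1}, {"translation": [0, 0, -0.4], "twist": 0, "hand": 1}, {"translation": [0, 0, -0.4], "twist": 0, "hand": 1}, {"translation": [0, 0, -0.4], "twist": 0, "hand": 1}, {"translation": [-0.3, -0.3, -0.4], "twist": 0, "hand": 1}, {"translation": [-0.3, -0.3, 0], "twist": 0, "hand": 1}])

```text
time: 32.15
tool_pos: [0.5364, 0.2337, 0.2478]
tool_rot: [0.003, 0.697, 0.717, 0.005]
contact_force: [-0.6, -1.3, -0.6]
gripper_width: 1.001
grasp_force: 0.0
```

>>> apply_moves(targets=[{"translation": [-0.3, -0.3, 0], "twist": 0, "hand": 1}, {"translation": [-0.3, -0.3, 0], "twist": 0, "hand": 1}, {"translation": [-0.3, -0.3, 0], "twist": 0, "hand": 1}, {"translation": [-0.3, -0.2, 0], "twist": 0, "hand": 1}, {"translation": [-0.3, 0, 0], "twist": 1, "hand": 1}, {"translation": [0, 0, 0], "twist": 1, "hand": 1}, {"translation": [0, 0, 0], "twist": 1, "hand": 1}, {"translation": [0, 0, 0], "twist": 1, "hand": 1}])

```text
time: 32.95
tool_pos: [0.4275, 0.0797, 0.2406]
tool_rot: [0.0, 0.827, 0.562, -0.0]
contact_force: [0.1, 0.8, 0.1]
gripper_width: 1.0
grasp_force: 0.0
```

>>> apply_moves(targets=[{"translation": [0, 0, 0], "twist": 1, "hand": 1}, {"translation": [0, 0, 0], "twist": 1, "hand": 1}, {"translation": [0, 0, 0], "twist": 1, "hand": 1}, {"translation": [0, 0, 0], "twist": 1, "hand": 1}, {"translation": [0, 0, 0], "twist": 1, "hand": 1}, {"translation": [0, 0, 0], "twist": 1, "hand": 1}, {"translation": [0, 0, 0], "twist": 1, "hand": 1}, {"translation": [0, 0, 0], "twist": 1, "hand": 1}])

```text
time: 33.75
tool_pos: [0.4276, 0.0801, 0.2405]
tool_rot: [0.0, 0.981, 0.195, -0.0]
contact_force: [-0.2, -0.5, 0.2]
gripper_width: 0.997
grasp_force: 0.0
```

>>> apply_moves(targets=[{"translation": [0, 0, 0], "twist": 1, "hand": 1}, {"translation": [0, 0, 0], "twist": 1, "hand": 1}, {"translation": [0, 0, 0], "twist": 1, "hand": 1}, {"translation": [0, 0, 0], "twist": 1, "hand": 1}, {"translation": [0, 0, 0], "twist": 1, "hand": 1}, {"translation": [0, 0, 0], "twist": 1, "hand": 1}, {"translation": [0, 0, 0], "twist": 0, "hand": 1}])

```text
time: 34.45
tool_pos: [0.4276, 0.0801, 0.2405]
tool_rot: [0.0, 0.995, -0.101, -0.0]
contact_force: [-1.4, -0.0, -0.4]
gripper_width: 0.998
grasp_force: 0.0
```

```bash
python3 go.py .42 -.129 .25 -1.87; python3 - <<'E'
from fit import *
grab_frame('scene');snap('top','t3.png',(140,130,410,270),2.9)
mc=masks(['charger']);mp=masks(['pack0_mid','pack1_mid'])
for c in mp: print(c,[(np.argwhere(m>0).mean(0)[::-1].round().tolist(),int(m.sum())) for m in mp[c]])
for g in(-.15,-.35):
  fit(mp,box(.084,.054,.058),(.419,-.250,g),'packA'); fit(mp,box(.084,.054,.058),(.42,-.130,g),'packB')
for x in(.055,.045): fit(mc,[(-.08,.08,-.1,.1,0,.032),(x,.08,-.1,.1,0,.056)],(.624,-.238,.17),'ch%g'%x)
E
```

```text
pos [0.4276 0.0801 0.2405] phi -1.773 j [ 0.01 -0.42  2.05 -0.    1.52  1.79] F [-1.4 -0.  -0.4] g 0.998 0.0 t 34.5
twist 0.97 then (units 100mm) x 0.544 y 2.021 z -0.095
scene [([234.0, 144.0], 703), ([268.0, 163.0], 809)]
top [([339.0, 228.0], 626), ([292.0, 238.0], 589)]
packA [ 0.4193 -0.2532 -0.3218] err 0.168 [('scene', np.float64(0.88)), ('top', np.float64(0.85))]
packB [ 0.3932 -0.1137 -0.3671] err 0.127 [('scene', np.float64(0.47)), ('top', np.float64(0.39))]
packA [ 0.4193 -0.2529 -0.3153] err 0.168 [('scene', np.float64(0.88)), ('top', np.float64(0.89))]
packB [ 0.3932 -0.1138 -0.3603] err 0.127 [('scene', np.float64(0.48)), ('top', np.float64(0.41))]
ch0.055 [ 0.6245 -0.2376  0.1675] err 0.165 [('scene', np.float64(0.88)), ('top', np.float64(0.97))]
ch0.045 [ 0.6244 -0.2374  0.1738] err 0.165 [('scene', np.float64(0.88)), ('top', np.float64(0.97))]
```

View pics/t3.png

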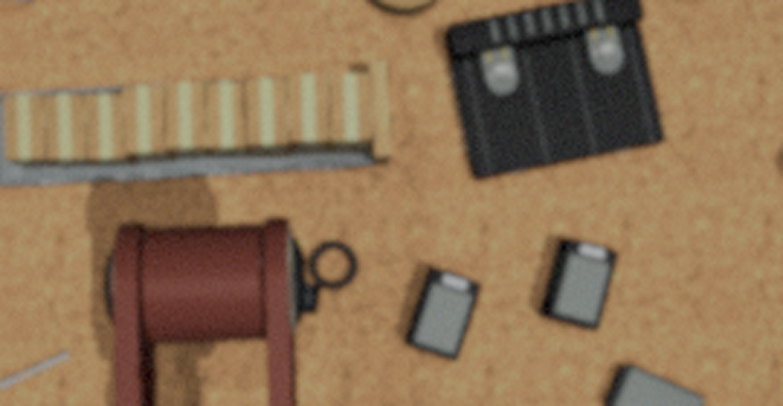

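The row is now nine cartons with no visible gaps. Pack B has been knocked to about (0.393,-0.114) with yaw -0.35, at (445,310) px. The bays work out at about (0.618,-0.183) and (0.636,-0.291), both with yaw 0.169. I'll take pack B first.

>>> apply_moves(targets=[{"translation": [0, 0, 0], "twist": 0.8, "hand": 1}, {"translation": [0, 0, 0], "twist": 0.7, "hand": 1}, {"translation": [0, 0, 0], "twist": 0, "hand": 1}])

```text
time: 35.15
tool_pos: [0.4279, 0.0804, 0.241]
tool_rot: [0.0, 0.985, -0.175, 0.0]
contact_force: [0.0, 0.5, 0.0]
gripper_width: 1.001
grasp_force: 0.0
```

```bash
python3 go.py .3935 -.1138 .044 -1.92
```

```text
pos [0.4279 0.0804 0.241 ] phi -1.922 j [ 0.01 -0.42  2.05 -0.    1.52  1.94] F [0.  0.5 0. ] g 1.001 0.0 t 35.1
twist -0.02 then (units 100mm) x 0.341 y 1.943 z 1.97
```

>>> apply_moves(targets=[{"translation": [0.07, 0.39, 0], "twist": 0, "hand": 1}, {"translation": [0.07, 0.39, 0], "twist": 0, "hand": 1}, {"translation": [0.07, 0.39, 0], "twist": 0, "hand": 1}, {"translation": [0.07, 0.39, 0], "twist": 0, "hand": 1}, {"translation": [0.06, 0.38, 0.3], "twist": 0, "hand": 1}, {"translation": [0, 0, 0.4], "twist": 0, "hand": 1}, {"translation": [0, 0, 0.4], "twist": 0, "hand": 1}, {"translation": [0, 0, 0], "twist": 0, "hand": 1}])

```text
time: 35.95
tool_pos: [0.3888, -0.1119, 0.1251]
tool_rot: [-0.002, 0.985, -0.175, -0.006]
contact_force: [-0.6, -0.1, 0.2]
gripper_width: 1.0
grasp_force: 0.0
```

```bash
python3 go.py .3935 -.1138 .044 -1.92; python3 - <<'E'
from h import *
snap('scene','a5.png',(190,60,370,220),3)
E
```

```text
pos [ 0.3888 -0.1119  0.1251] phi -1.923 j [-0.46 -0.39  2.23 -0.    1.32  1.46] F [-0.6 -0.1  0.2] g 1.0 0.0 t 36.0
twist -0.03 then (units 100mm) x 0.05 y 0.002 z 0.811
```

View pics/a5.png

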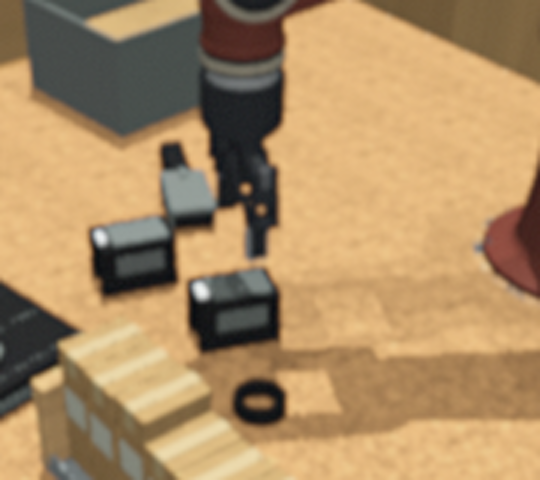

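```bash
python3 - <<'E'
from h import *
def c(p): return ((proj('scene',p)-[190,60])*3).round()
yaw=-.36
X=np.array([np.cos(yaw),np.sin(yaw),0]);Y=np.array([-X[1],X[0],0])
for p0 in((.3935,-.1138),):
    b=np.array([*p0,0])
    for sx in(1,-1):
        print('top edge +y',c(b+sx*.042*X+.027*Y+[0,0,.058]),'top -y',c(b+sx*.042*X-.027*Y+[0,0,.058]),'bot +y',c(b+sx*.042*X+.027*Y))
t=np.array([.3888,-.1119,.103]);print('finger tip pred',c(t+.05*Y),c(t-.05*Y))
E
```

```text
top edge +y [200. 306.] top -y [185. 275.] bot +y [200. 354.]
top edge +y [283. 292.] top -y [266. 262.] bot +y [281. 340.]
finger tip pred [256. 273.] [225. 217.]
```

>>> apply_moves(targets=[{"translation": [0.04, 0, 0.25], "twist": 0, "hand": 1}, {"translation": [0, 0, 0.3], "twist": 0, "hand": 1}, {"translation": [0, 0, 0.28], "twist": 0, "hand": 1}, {"translation": [0, 0, 0], "twist": 0, "hand": 1}, {"translation": [0, 0, 0], "twist": 0, "hand": 1}])

```text
time: 36.5
tool_pos: [0.3981, -0.1152, 0.0501]
tool_rot: [0.0, 0.985, -0.175, 0.001]
contact_force: [-0.2, -0.1, 0.4]
gripper_width: 1.003
grasp_force: 0.0
```

```bash
python3 go.py .397 -.115 .044 -1.92
```

```text
pos [ 0.3981 -0.1152  0.0501] phi -1.922 j [-0.46 -0.25  2.26 -0.    1.13  1.46] F [-0.2 -0.1  0.4] g 1.003 0.0 t 36.5
twist -0.02 then (units 100mm) x -0.011 y 0.002 z 0.061
```

>>> apply_moves(targets=[{"translation": [0, 0, 0.05], "twist": 0, "hand": 1}, {"translation": [0, 0, 0], "twist": 0, "hand": 0}, {"translation": [0, 0, 0], "twist": 0, "hand": 0}, {"translation": [0, 0, 0], "twist": 0, "hand": 0}, {"translation": [0, 0, 0], "twist": 0, "hand": 0}, {"translation": [0, 0, 0], "twist": 0, "hand": 0}])

```text
time: 37.1
tool_pos: [0.3975, -0.1153, 0.0442]
tool_rot: [0.0, 0.985, -0.175, 0.001]
contact_force: [-0.9, 0.2, 5.5]
gripper_width: 0.625
grasp_force: 64.7
```

>>> apply_moves(targets=[{"translation": [0, 0, -0.3], "twist": 0, "hand": 0}, {"translation": [0, 0, -0.4], "twist": 0, "hand": 0}, {"translation": [0, 0, -0.4], "twist": -1, "hand": 0}, {"translation": [0, 0, 0], "twist": -1, "hand": 0}, {"translation": [0, 0, 0], "twist": -1, "hand": 0}, {"translation": [0, 0, 0], "twist": -1, "hand": 0}, {"translation": [0, 0, 0], "twist": -1, "hand": 0}, {"translation": [0, 0, 0], "twist": 0, "hand": 0}])

```text
time: 37.9
tool_pos: [0.3957, -0.1143, 0.1515]
tool_rot: [-0.001, 0.997, 0.074, -0.001]
contact_force: [0.2, 0.1, -4.6]
gripper_width: 0.624
grasp_force: 65.5
```

```bash
python3 go.py .562 -.1925 .12 -1.402
```

```text
pos [ 0.3957 -0.1143  0.1515] phi -1.423 j [-0.46 -0.41  2.19  0.    1.37  0.96] F [ 0.2  0.1 -4.6] g 0.624 65.5150580406189 t 37.9
twist -0.21 then (units 100mm) x 1.508 y 1.05 z 0.315
```

>>> apply_moves(targets=[{"translation": [0, 0, 0], "twist": -0.21, "hand": 0}, {"translation": [0.35, 0.25, 0], "twist": 0, "hand": 0}, {"translation": [0.35, 0.25, 0], "twist": 0, "hand": 0}, {"translation": [0.35, 0.25, 0], "twist": 0, "hand": 0}, {"translation": [0.35, 0.25, 0], "twist": 0, "hand": 0}, {"translation": [0.08, 0.05, 0], "twist": 0, "hand": 0}, {"translation": [0, 0, 0.3], "twist": 0, "hand": 0}, {"translation": [0, 0, 0], "twist": 0, "hand": 0}])

```text
time: 38.7
tool_pos: [0.5571, -0.192, 0.1179]
tool_rot: [-0.003, 0.996, 0.084, -0.004]
contact_force: [-1.9, 1.2, -6.5]
gripper_width: 0.62
grasp_force: 65.4
```

```bash
python3 go.py .5588 -.1931 .0775 -1.402; python3 - <<'E'
from fit import *
for c in ('top','scene'): snap(c)
snap('scene','a6.png',(120,90,300,220),3)
mp=masks(['pack0_mid','pack1_mid'])
for c in mp: print(c,[(np.argwhere(m>0).mean(0)[::-1].round().tolist(),int(m.sum())) for m in mp[c]])
fit(mp,box(.084,.054,.058),(.4193,-.253,-.31),'packA')
E
```

```text
pos [ 0.5571 -0.192   0.1179] phi -1.403 j [-0.46  0.1   1.8  -0.    1.25  0.94] F [-1.9  1.2 -6.5] g 0.62 65.37537217140198 t 38.7
twist -0.01 then (units 100mm) x 0.015 y 0.014 z 0.404
scene [([203.0, 148.0], 662)]
top [([344.0, 233.0], 248), ([320.0, 191.0], 145)]
packA no mask
```

View pics/a6.png

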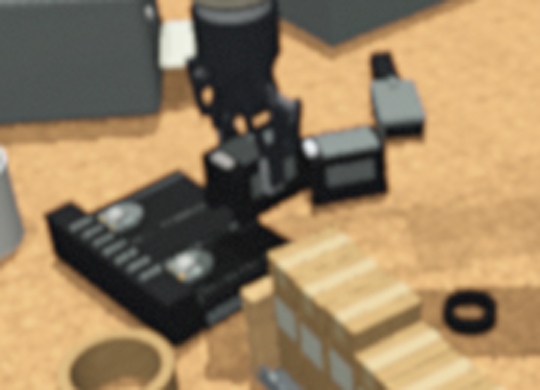

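The pack is held level ahead of bay 0, and the two tongues are at about (190,265) and (122,215) px. I'll cross-check the tongue position from both cameras by segmenting the bright pixels.

```bash
python3 - <<'E'
from h import *
C,S=np.cos(.169),np.sin(.169)
for c in('scene','top'):
    im=snap(c);g=cv2.resize(cv2.cvtColor(im,cv2.COLOR_RGB2GRAY),None,fx=4,fy=4,interpolation=cv2.INTER_CUBIC)
    for n,b in(('0',(.618,-.183)),('1',(.636,-.2907))):
        m=np.zeros_like(g);q=np.array([(proj(c,(b[0]+C*x-S*y,b[1]+S*x+C*y,.043))+.5)*4-.5 for x in(-.014,.040) for y in(-.026,.026)],np.float32)
        cv2.fillConvexPoly(m,cv2.convexHull(q).astype(int),1)
        t=(m>0)&(g>95);ys,xs=np.nonzero(t)
        P=np.array([ray(c,((u+.5)/4-.5,(v+.5)/4-.5),.043)[:2] for u,v in zip(xs[::7],ys[::7])])-b
        L=np.c_[P@[C,S],P@[-S,C]];print(c,n,len(xs),'x',np.percentile(L[:,0],[1,50,99]).round(4),'y',np.percentile(L[:,1],[2,50,98]).round(4), 'tip y',np.median(L[L[:,0]<np.percentile(L[:,0],8)][:,1]).round(4))
E
```

```text
scene 0 1667 x [0.0029 0.022  0.0393] y [-0.0196 -0.0018  0.0156] tip y -0.0044
scene 1 1761 x [-0.0093  0.0202  0.0394] y [-0.0276 -0.0042  0.0168] tip y -0.0076
top 0 598 x [0.018  0.0324 0.0404] y [-0.0053  0.0081  0.0141] tip y 0.0123
top 1 1402 x [0.0101 0.0277 0.0406] y [-0.0168 -0.0046  0.0114] tip y -0.0127
```

```bash
python3 go.py .5591 -.1949 .0780 -1.402
```

```text
pos [ 0.5605 -0.1936  0.1241] phi -1.402 j [-0.46  0.09  1.8  -0.    1.25  0.94] F [ 0.3 -0.8 -3.8] g 0.624 65.37906646728516 t 39.1
twist -0.0 then (units 100mm) x -0.016 y 0.01 z 0.461
```

>>> apply_moves(targets=[{"translation": [-0.016, 0.01, 0.2], "twist": 0, "hand": 0}, {"translation": [0, 0, 0.2], "twist": 0, "hand": 0}, {"translation": [0, 0, 0.06], "twist": 0, "hand": 0}, {"translation": [0, 0, 0], "twist": 0, "hand": 0}, {"translation": [0, 0, 0], "twist": 0, "hand": 0}])

```text
time: 39.65
tool_pos: [0.5592, -0.1949, 0.0777]
tool_rot: [0.0, 0.996, 0.084, 0.001]
contact_force: [0.2, -0.1, -5.1]
gripper_width: 0.627
grasp_force: 65.9
```

```bash
python3 go.py .6183 -.1848 .0762 -1.402
```

```text
pos [ 0.5592 -0.1949  0.0777] phi -1.402 j [-0.46  0.15  1.82  0.    1.17  0.94] F [ 0.2 -0.1 -5.1] g 0.627 65.8998441696167 t 39.6
twist -0.0 then (units 100mm) x 0.599 y -0.0 z 0.015
```

>>> apply_moves(targets=[{"translation": [0, 0, 0.015], "twist": 0, "hand": 0}, {"translation": [0, 0, 0], "twist": 0, "hand": 0}])

```text
time: 39.85
tool_pos: [0.5594, -0.195, 0.0763]
tool_rot: [0.0, 0.996, 0.084, 0.001]
contact_force: [0.6, -0.3, -0.9]
gripper_width: 0.624
grasp_force: 65.9
```

>>> apply_moves(targets=[{"translation": [0.05, 0, 0], "twist": 0, "hand": 0}, {"translation": [0.05, 0, 0], "twist": 0, "hand": 0}, {"translation": [0.03, 0, 0], "twist": 0, "hand": 0}, {"translation": [0.03, 0, 0], "twist": 0, "hand": 0}, {"translation": [0, 0, 0], "twist": 0, "hand": 0}])

```text
time: 40.35
tool_pos: [0.5755, -0.1922, 0.0762]
tool_rot: [0.0, 0.996, 0.084, 0.001]
contact_force: [-0.5, 0.1, 4.6]
gripper_width: 0.623
grasp_force: 66.9
```

>>> apply_moves(targets=[{"translation": [0.03, 0, 0], "twist": 0, "hand": 0}, {"translation": [0.03, 0, 0], "twist": 0, "hand": 0}, {"translation": [0.03, 0, 0], "twist": 0, "hand": 0}, {"translation": [0, 0, 0], "twist": 0, "hand": 0}])

```text
time: 40.75
tool_pos: [0.584, -0.1908, 0.0763]
tool_rot: [0.0, 0.996, 0.084, 0.001]
contact_force: [-2.9, -0.5, 5.5]
gripper_width: 0.626
grasp_force: 67.0
```

>>> apply_moves(targets=[{"translation": [0.03, 0, 0], "twist": 0, "hand": 0}, {"translation": [0.03, 0, 0], "twist": 0, "hand": 0}, {"translation": [0.03, 0, 0], "twist": 0, "hand": 0}, {"translation": [0, 0, 0], "twist": 0, "hand": 0}])

```text
time: 41.15
tool_pos: [0.5929, -0.1893, 0.0763]
tool_rot: [0.0, 0.996, 0.084, 0.0]
contact_force: [-2.5, -0.7, 5.3]
gripper_width: 0.624
grasp_force: 67.0
```

>>> apply_moves(targets=[{"translation": [0.03, 0, 0], "twist": 0, "hand": 0}, {"translation": [0.03, 0, 0], "twist": 0, "hand": 0}, {"translation": [0.03, 0, 0], "twist": 0, "hand": 0}, {"translation": [0.03, 0, 0], "twist": 0, "hand": 0}, {"translation": [0, 0, 0], "twist": 0, "hand": 0}])

```text
time: 41.65
tool_pos: [0.6051, -0.1873, 0.0765]
tool_rot: [0.0, 0.996, 0.084, 0.001]
contact_force: [-3.3, 0.1, 4.7]
gripper_width: 0.624
grasp_force: 66.8
```

>>> apply_moves(targets=[{"translation": [0.03, 0, 0], "twist": 0, "hand": 0}, {"translation": [0.03, 0, 0], "twist": 0, "hand": 0}, {"translation": [0.03, 0, 0], "twist": 0, "hand": 0}, {"translation": [0, 0, 0], "twist": 0, "hand": 0}])

```text
time: 42.05
tool_pos: [0.6143, -0.1856, 0.0765]
tool_rot: [0.0, 0.996, 0.084, 0.002]
contact_force: [-0.8, -0.5, 5.2]
gripper_width: 0.62
grasp_force: 66.8
```

>>> apply_moves(targets=[{"translation": [0.02, 0, 0], "twist": 0, "hand": 0}, {"translation": [0.02, 0, 0], "twist": 0, "hand": 0}, {"translation": [0, 0, 0], "twist": 0, "hand": 0}])

```text
time: 42.35
tool_pos: [0.6186, -0.1849, 0.0766]
tool_rot: [0.0, 0.996, 0.084, 0.002]
contact_force: [1.8, -0.1, 4.2]
gripper_width: 0.623
grasp_force: 66.7
```

>>> apply_moves(targets=[{"translation": [0.02, 0, 0], "twist": 0, "hand": 0}, {"translation": [0.01, 0, 0], "twist": 0, "hand": 0}, {"translation": [0, 0, 0], "twist": 0, "hand": 0}])

```text
time: 42.65
tool_pos: [0.6214, -0.1843, 0.0765]
tool_rot: [0.0, 0.996, 0.084, 0.002]
contact_force: [3.7, 0.2, 4.4]
gripper_width: 0.624
grasp_force: 66.8
```

>>> apply_moves(targets=[{"translation": [0.02, 0, 0], "twist": 0, "hand": 0}, {"translation": [0.01, 0, 0], "twist": 0, "hand": 0}, {"translation": [0, 0, 0], "twist": 0, "hand": 0}])

```text
time: 42.95
tool_pos: [0.6227, -0.1841, 0.0763]
tool_rot: [0.0, 0.996, 0.084, -0.001]
contact_force: [-1.5, -0.3, 8.8]
gripper_width: 0.62
grasp_force: 67.4
```

>>> apply_moves(targets=[{"translation": [0.02, 0, 0], "twist": 0, "hand": 0}, {"translation": [0, 0, 0], "twist": 0, "hand": 0}])

```text
time: 43.15
tool_pos: [0.6236, -0.184, 0.0763]
tool_rot: [0.0, 0.996, 0.084, -0.002]
contact_force: [-7.0, -1.1, 11.0]
gripper_width: 0.624
grasp_force: 67.5
```

```bash
python3 go.py; python3 - <<'E'
from h import *
snap('scene','a7.png',(120,90,300,220),3)
E
```

```text
pos [ 0.6236 -0.184   0.0763] phi -1.402 j [-0.4   0.27  1.68 -0.    1.2   1.  ] F [-7.  -1.1 11. ] g 0.624 67.54671335220337 t 43.1
```

View pics/a7.png

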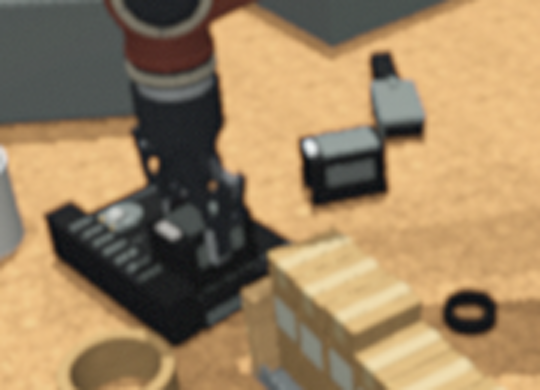

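The pack is on its tongue, with its front close to the terminal block. I'll keep pushing and watch the force.

>>> apply_moves(targets=[{"translation": [0.02, 0, 0], "twist": 0, "hand": 0}, {"translation": [0, 0, 0], "twist": 0, "hand": 0}])

```text
time: 43.4
tool_pos: [0.6238, -0.1839, 0.0763]
tool_rot: [-0.0, 0.996, 0.084, -0.005]
contact_force: [-15.2, -1.7, 16.2]
gripper_width: 0.623
grasp_force: 68.1
```

>>> apply_moves(targets=[{"translation": [0.02, 0, 0], "twist": 0, "hand": 0}, {"translation": [0, 0, 0], "twist": 0, "hand": 0}])

```text
time: 43.6
tool_pos: [0.6239, -0.1839, 0.0765]
tool_rot: [-0.0, 0.996, 0.084, -0.007]
contact_force: [-24.3, -2.3, 21.7]
gripper_width: 0.625
grasp_force: 68.7
```

>>> apply_moves(targets=[{"translation": [0.02, 0, 0], "twist": 0, "hand": 0}, {"translation": [0, 0, 0], "twist": 0, "hand": 0}])

```text
time: 43.8
tool_pos: [0.6241, -0.1839, 0.0766]
tool_rot: [-0.0, 0.996, 0.084, -0.01]
contact_force: [-32.1, -1.7, 26.8]
gripper_width: 0.625
grasp_force: 69.4
```

>>> apply_moves(targets=[{"translation": [-0.05, 0, 0], "twist": 0, "hand": 0}, {"translation": [0, 0, 0], "twist": 0, "hand": 1}, {"translation": [0, 0, 0], "twist": 0, "hand": 1}, {"translation": [0, 0, 0], "twist": 0, "hand": 1}, {"translation": [0, 0, 0], "twist": 0, "hand": 1}])

```text
time: 44.3
tool_pos: [0.6256, -0.1829, 0.0746]
tool_rot: [-0.0, 0.996, 0.084, -0.001]
contact_force: [0.3, 0.3, 0.4]
gripper_width: 0.994
grasp_force: 0.0
```

>>> apply_moves(targets=[{"translation": [0, 0, -0.3], "twist": 0, "hand": 1}, {"translation": [0, 0, -0.4], "twist": 0, "hand": 1}, {"translation": [0, 0, -0.4], "twist": 0, "hand": 1}, {"translation": [-0.3, -0.35, -0.3], "twist": 0, "hand": 1}, {"translation": [-0.3, -0.35, 0], "twist": 0, "hand": 1}, {"translation": [-0.3, -0.35, 0], "twist": 0, "hand": 1}, {"translation": [-0.1, -0.35, 0], "twist": 0, "hand": 1}, {"translation": [0, 0, 0], "twist": 0, "hand": 1}])

```text
time: 45.1
tool_pos: [0.505, -0.0618, 0.2123]
tool_rot: [-0.001, 0.996, 0.086, -0.0]
contact_force: [-0.0, -0.4, -0.1]
gripper_width: 0.999
grasp_force: 0.0
```

```bash
python3 - <<'E'
from fit import *
for c in ('top','scene'): snap(c)
im=grab_frame('top');o=cv2.resize(im[130:270,270:400],None,fx=4,fy=4,interpolation=cv2.INTER_CUBIC);cv2.imwrite('pics/t4.png',o[:,:,::-1])
mp=masks(['pack0_mid','pack1_mid']);
fit(mp,box(.084,.054,.058),(.4193,-.253,-.3),'packA');fit(mp,box(.084,.054,.058,.032),(.6183,-.1848,.169),'packB')
E
python3 go.py .4215 -.2537 .044 -1.87
```

```text
packA [ 0.4195 -0.2525 -0.3049] err 0.132 [('scene', np.float64(0.93)), ('top', np.float64(0.94))]
packB [ 0.618  -0.1839  0.1855] err 0.39 [('scene', np.float64(0.84)), ('top', np.float64(0.83))]
pos [ 0.5074 -0.0655  0.2126] phi -1.403 j [-0.27 -0.19  1.92 -0.    1.42  1.13] F [-1.9 -0.3  1.5] g 1.001 0.0 t 45.5
twist 4.67 then (units 100mm) x -0.266 y 2.052 z 1.686
```

View pics/t4.png

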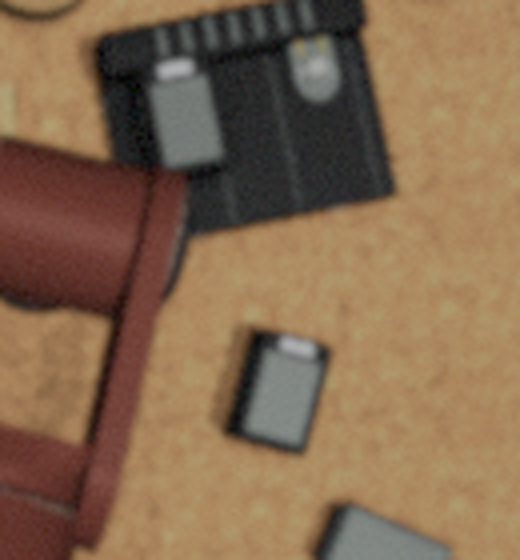

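Pack B fits at bay 0 to about 1 mm, front against the block. Now pack A.

>>> apply_moves(targets=[{"translation": [0, 0, 0], "twist": 1, "hand": 1}, {"translation": [0, 0, 0], "twist": 1, "hand": 1}, {"translation": [0, 0, 0], "twist": 1, "hand": 1}, {"translation": [0, 0, 0], "twist": 1, "hand": 1}, {"translation": [0, 0, 0], "twist": 0.72, "hand": 1}, {"translation": [0, 0, 0], "twist": 0, "hand": 1}])

```text
time: 46.05
tool_pos: [0.5072, -0.0653, 0.2126]
tool_rot: [0.0, 0.988, -0.151, -0.0]
contact_force: [-0.4, 0.1, 0.5]
gripper_width: 1.007
grasp_force: 0.0
```

```bash
python3 go.py .4195 -.2525 .044 -1.876
```

```text
pos [ 0.5072 -0.0653  0.2126] phi -1.875 j [-0.27 -0.19  1.92 -0.    1.42  1.6 ] F [-0.4  0.1  0.5] g 1.007 0.0 t 46.0
twist 0.01 then (units 100mm) x -0.274 y 2.049 z 1.686
```

>>> apply_moves(targets=[{"translation": [-0.05, 0.41, 0], "twist": 0, "hand": 1}, {"translation": [-0.05, 0.41, 0], "twist": 0, "hand": 1}, {"translation": [-0.05, 0.41, 0], "twist": 0, "hand": 1}, {"translation": [-0.06, 0.41, 0], "twist": 0, "hand": 1}, {"translation": [-0.06, 0.41, 0], "twist": 0, "hand": 1}, {"translation": [0, 0, 0.4], "twist": 0, "hand": 1}, {"translation": [0, 0, 0.4], "twist": 0, "hand": 1}, {"translation": [0, 0, 0], "twist": 0, "hand": 1}])

```text
time: 46.85
tool_pos: [0.4163, -0.2503, 0.1267]
tool_rot: [-0.003, 0.988, -0.151, -0.005]
contact_force: [-0.5, 1.3, -0.4]
gripper_width: 0.996
grasp_force: 0.0
```

>>> apply_moves(targets=[{"translation": [0, 0, 0], "twist": 0, "hand": 1}, {"translation": [0, 0, 0], "twist": 0, "hand": 1}])

```text
time: 47.05
tool_pos: [0.4213, -0.2532, 0.1352]
tool_rot: [0.001, 0.989, -0.151, 0.002]
contact_force: [0.2, -0.5, -0.7]
gripper_width: 1.001
grasp_force: 0.0
```

```bash
python3 go.py .4195 -.2525 .044 -1.876
```

```text
pos [ 0.4213 -0.2532  0.1352] phi -1.873 j [-0.69 -0.17  2.03 -0.    1.28  1.18] F [ 0.2 -0.5 -0.7] g 1.001 0.0 t 47.0
twist 0.03 then (units 100mm) x -0.019 y -0.002 z 0.912
```

>>> apply_moves(targets=[{"translation": [-0.01, 0, 0.3], "twist": 0, "hand": 1}, {"translation": [0, 0, 0.3], "twist": 0, "hand": 1}, {"translation": [0, 0, 0.29], "twist": 0, "hand": 1}, {"translation": [0, 0, 0], "twist": 0, "hand": 1}, {"translation": [0, 0, 0], "twist": 0, "hand": 0}, {"translation": [0, 0, 0], "twist": 0, "hand": 0}, {"translation": [0, 0, 0], "twist": 0, "hand": 0}, {"translation": [0, 0, 0], "twist": 0, "hand": 0}])

```text
time: 47.85
tool_pos: [0.421, -0.2536, 0.047]
tool_rot: [0.001, 0.989, -0.151, 0.002]
contact_force: [0.5, 0.5, 6.8]
gripper_width: 0.624
grasp_force: 65.0
```

>>> apply_moves(targets=[{"translation": [0, 0, 0], "twist": 0, "hand": 0}, {"translation": [0, 0, -0.3], "twist": 0, "hand": 0}, {"translation": [0, 0, -0.4], "twist": 0, "hand": 0}, {"translation": [0, 0, -0.4], "twist": -1, "hand": 0}, {"translation": [0, 0, 0], "twist": -1, "hand": 0}, {"translation": [0, 0, 0], "twist": -1, "hand": 0}, {"translation": [0, 0, 0], "twist": -1, "hand": 0}, {"translation": [0, 0, 0], "twist": -0.74, "hand": 0}])

```text
time: 48.65
tool_pos: [0.4189, -0.2519, 0.1543]
tool_rot: [0.0, 0.996, 0.087, 0.0]
contact_force: [0.0, -0.1, -2.8]
gripper_width: 0.618
grasp_force: 64.4
```

```bash
python3 go.py .5773 -.3038 .12 -1.402
```

```text
pos [ 0.4189 -0.2519  0.1543] phi -1.396 j [-0.69 -0.2   2.02 -0.    1.32  0.7 ] F [ 0.  -0.1 -2.8] g 0.618 64.4496238231659 t 48.6
twist 0.06 then (units 100mm) x 1.475 y 0.778 z 0.343
```

>>> apply_moves(targets=[{"translation": [0, 0, 0], "twist": 0.06, "hand": 0}, {"translation": [0.35, 0.19, 0], "twist": 0, "hand": 0}, {"translation": [0.35, 0.19, 0], "twist": 0, "hand": 0}, {"translation": [0.35, 0.19, 0], "twist": 0, "hand": 0}, {"translation": [0.35, 0.19, 0], "twist": 0, "hand": 0}, {"translation": [0.06, 0.02, 0.3], "twist": 0, "hand": 0}, {"translation": [0, 0, 0], "twist": 0, "hand": 0}, {"translation": [0, 0, 0], "twist": 0, "hand": 0}])

```text
time: 49.45
tool_pos: [0.5748, -0.3043, 0.1225]
tool_rot: [-0.001, 0.997, 0.082, -0.001]
contact_force: [0.8, 0.3, -2.1]
gripper_width: 0.618
grasp_force: 64.3
```

>>> apply_moves(targets=[{"translation": [0, 0, 0.1], "twist": 0, "hand": 0}, {"translation": [0, 0, 0], "twist": 0, "hand": 0}, {"translation": [0, 0, 0], "twist": 0, "hand": 0}])

```text
time: 49.75
tool_pos: [0.5754, -0.305, 0.1142]
tool_rot: [0.0, 0.997, 0.082, 0.0]
contact_force: [0.0, 0.1, -3.0]
gripper_width: 0.619
grasp_force: 64.4
```

```bash
python3 go.py .5773 -.3038 .0805 -1.402
```

```text
pos [ 0.5754 -0.305   0.1142] phi -1.407 j [-0.6   0.23  1.66 -0.    1.25  0.8 ] F [ 0.   0.1 -3. ] g 0.619 64.42414999008179 t 49.8
twist -0.05 then (units 100mm) x 0.021 y -0.008 z 0.337
```

>>> apply_moves(targets=[{"translation": [0, -0.008, 0.15], "twist": -0.05, "hand": 0}, {"translation": [0, 0, 0.15], "twist": 0, "hand": 0}, {"translation": [0, 0, 0.04], "twist": 0, "hand": 0}, {"translation": [0, 0, 0], "twist": 0, "hand": 0}, {"translation": [0, 0, 0], "twist": 0, "hand": 0}])

```text
time: 50.25
tool_pos: [0.5753, -0.304, 0.079]
tool_rot: [-0.0, 0.996, 0.085, -0.0]
contact_force: [-1.2, 0.7, -1.5]
gripper_width: 0.625
grasp_force: 64.9
```

```bash
python3 go.py .6365 -.2937 .079 -1.402
```

```text
pos [ 0.5753 -0.304   0.079 ] phi -1.401 j [-0.6   0.27  1.67 -0.    1.2   0.8 ] F [-1.2  0.7 -1.5] g 0.625 64.87073421478271 t 50.2
twist 0.01 then (units 100mm) x 0.621 y 0.001 z 0.0
```

>>> apply_moves(targets=[{"translation": [0.05, 0, 0.005], "twist": 0, "hand": 0}, {"translation": [0.05, 0, 0], "twist": 0, "hand": 0}, {"translation": [0.03, 0, 0], "twist": 0, "hand": 0}, {"translation": [0.03, 0, 0], "twist": 0, "hand": 0}, {"translation": [0, 0, 0], "twist": 0, "hand": 0}])

```text
time: 50.75
tool_pos: [0.592, -0.3013, 0.0789]
tool_rot: [-0.0, 0.996, 0.085, 0.0]
contact_force: [1.2, 0.8, -1.0]
gripper_width: 0.623
grasp_force: 64.8
```

>>> apply_moves(targets=[{"translation": [0.03, 0, 0], "twist": 0, "hand": 0}, {"translation": [0.03, 0, 0], "twist": 0, "hand": 0}, {"translation": [0.03, 0, 0], "twist": 0, "hand": 0}, {"translation": [0, 0, 0], "twist": 0, "hand": 0}])

```text
time: 51.15
tool_pos: [0.6006, -0.2998, 0.0791]
tool_rot: [-0.0, 0.996, 0.085, 0.0]
contact_force: [0.7, -0.1, -3.0]
gripper_width: 0.623
grasp_force: 64.8
```

>>> apply_moves(targets=[{"translation": [0.03, 0, 0], "twist": 0, "hand": 0}, {"translation": [0.03, 0, 0], "twist": 0, "hand": 0}, {"translation": [0.03, 0, 0], "twist": 0, "hand": 0}, {"translation": [0, 0, 0], "twist": 0, "hand": 0}])

```text
time: 51.55
tool_pos: [0.6096, -0.2984, 0.0792]
tool_rot: [0.0, 0.996, 0.085, 0.0]
contact_force: [-0.4, -0.8, -2.3]
gripper_width: 0.622
grasp_force: 64.8
```

>>> apply_moves(targets=[{"translation": [0, 0, 0.01], "twist": 0, "hand": 0}, {"translation": [0.03, 0, 0], "twist": 0, "hand": 0}, {"translation": [0.03, 0, 0], "twist": 0, "hand": 0}, {"translation": [0.03, 0, 0], "twist": 0, "hand": 0}, {"translation": [0, 0, 0], "twist": 0, "hand": 0}])

```text
time: 52.05
tool_pos: [0.6183, -0.2978, 0.0797]
tool_rot: [0.001, 0.996, 0.085, 0.0]
contact_force: [-2.9, -0.2, 5.0]
gripper_width: 0.624
grasp_force: 65.7
```

>>> apply_moves(targets=[{"translation": [0.03, 0, 0], "twist": 0, "hand": 0}, {"translation": [0.03, 0, 0], "twist": 0, "hand": 0}, {"translation": [0.03, 0, 0], "twist": 0, "hand": 0}, {"translation": [0, 0, 0], "twist": 0, "hand": 0}])

```text
time: 52.45
tool_pos: [0.6285, -0.296, 0.08]
tool_rot: [0.001, 0.996, 0.085, 0.002]
contact_force: [0.6, 0.6, 4.5]
gripper_width: 0.623
grasp_force: 65.6
```

>>> apply_moves(targets=[{"translation": [0.02, 0, 0], "twist": 0, "hand": 0}, {"translation": [0.02, 0, 0], "twist": 0, "hand": 0}, {"translation": [0.02, 0, 0], "twist": 0, "hand": 0}, {"translation": [0, 0, 0], "twist": 0, "hand": 0}])

```text
time: 52.85
tool_pos: [0.6348, -0.2949, 0.0798]
tool_rot: [0.001, 0.996, 0.085, 0.002]
contact_force: [3.0, 0.8, 4.1]
gripper_width: 0.622
grasp_force: 65.5
```

Same pattern as the first pack, with the pull-in after the latch. Push on to the block.

>>> apply_moves(targets=[{"translation": [0.02, 0, 0], "twist": 0, "hand": 0}, {"translation": [0.02, 0, 0], "twist": 0, "hand": 0}, {"translation": [0, 0, 0], "twist": 0, "hand": 0}])

```text
time: 53.15
tool_pos: [0.6378, -0.2938, 0.0789]
tool_rot: [0.0, 0.996, 0.085, 0.001]
contact_force: [3.7, 0.0, 5.0]
gripper_width: 0.62
grasp_force: 65.7
```

>>> apply_moves(targets=[{"translation": [0.02, 0, 0], "twist": 0, "hand": 0}, {"translation": [0.01, 0, 0], "twist": 0, "hand": 0}, {"translation": [0, 0, 0], "twist": 0, "hand": 0}])

```text
time: 53.45
tool_pos: [0.6387, -0.2937, 0.079]
tool_rot: [0.0, 0.996, 0.085, -0.002]
contact_force: [-5.4, -0.7, 9.5]
gripper_width: 0.627
grasp_force: 66.1
```

>>> apply_moves(targets=[{"translation": [0.02, 0, 0], "twist": 0, "hand": 0}, {"translation": [0.01, 0, 0], "twist": 0, "hand": 0}, {"translation": [0, 0, 0], "twist": 0, "hand": 0}])

```text
time: 53.75
tool_pos: [0.6393, -0.2937, 0.0791]
tool_rot: [-0.0, 0.996, 0.085, -0.005]
contact_force: [-15.3, 0.1, 14.9]
gripper_width: 0.623
grasp_force: 66.8
```

>>> apply_moves(targets=[{"translation": [0.02, 0, 0], "twist": 0, "hand": 0}, {"translation": [0.02, 0, 0], "twist": 0, "hand": 0}, {"translation": [0, 0, 0], "twist": 0, "hand": 0}])

```text
time: 54.05
tool_pos: [0.6397, -0.2937, 0.0794]
tool_rot: [-0.001, 0.996, 0.085, -0.01]
contact_force: [-29.3, -0.0, 24.2]
gripper_width: 0.622
grasp_force: 67.8
```

>>> apply_moves(targets=[{"translation": [-0.05, 0, 0], "twist": 0, "hand": 0}, {"translation": [0, 0, 0], "twist": 0, "hand": 1}, {"translation": [0, 0, 0], "twist": 0, "hand": 1}, {"translation": [0, 0, 0], "twist": 0, "hand": 1}, {"translation": [0, 0, 0], "twist": 0, "hand": 1}])

```text
time: 54.55
tool_pos: [0.6414, -0.2925, 0.0772]
tool_rot: [-0.0, 0.996, 0.085, -0.001]
contact_force: [0.7, -0.2, 0.2]
gripper_width: 1.0
grasp_force: 0.0
```

>>> apply_moves(targets=[{"translation": [0, 0, -0.3], "twist": 0, "hand": 1}, {"translation": [0, 0, -0.4], "twist": 0, "hand": 1}, {"translation": [0, 0, -0.4], "twist": 0, "hand": 1}, {"translation": [-0.3, 0, -0.4], "twist": 0, "hand": 1}, {"translation": [-0.4, 0, 0], "twist": 0, "hand": 1}, {"translation": [-0.4, -0.2, 0], "twist": 0, "hand": 1}, {"translation": [-0.4, -0.2, 0], "twist": 0, "hand": 1}, {"translation": [-0.3, -0.2, 0], "twist": 0, "hand": 1}])

```text
time: 55.35
tool_pos: [0.4522, -0.2636, 0.2278]
tool_rot: [-0.0, 0.996, 0.085, -0.0]
contact_force: [-0.6, -0.4, 1.0]
gripper_width: 0.996
grasp_force: 0.0
```

>>> apply_moves(targets=[{"translation": [0, 0, 0], "twist": 0, "hand": 1}, {"translation": [0, 0, 0], "twist": 0, "hand": 1}, {"translation": [0, 0, 0], "twist": 0, "hand": 1}])

```text
time: 55.65
tool_pos: [0.4551, -0.2646, 0.2287]
tool_rot: [0.0, 0.996, 0.085, 0.0]
contact_force: [0.0, 0.8, -0.0]
gripper_width: 0.998
grasp_force: 0.0
```

```bash
python3 go.py; python3 - <<'E'
from fit import *
for c in ('top','scene'): snap(c)
mp=masks(['pack0_mid','pack1_mid'])
fit(mp,box(.084,.054,.058,.032),(.6183,-.1848,.169),'packB');fit(mp,box(.084,.054,.058,.032),(.6365,-.2937,.169),'packA')
for q in('carton0_mid','tall0_mid','short0_mid','ptape','etape','scanner','driver'): print(q,[(round(r['score'],2),np.round(r['point'],3).tolist()) for r in recognise('top',q)])
# row profile at mid-depth, saturation to find grey gaps
im=grab_frame('top').astype(int)
pr=[]
for y in np.arange(-.05,.345,.005):
    u=proj('top',(.5945-.028*(y-.03),y,.115));pr.append(int(np.median([(im[int(u[1])+d,int(round(u[0])),0]-im[int(u[1])+d,int(round(u[0])),2]) for d in(-3,0,3)])))
print(pr)
E
```

```text
pos [ 0.4551 -0.2646  0.2287] phi -1.401 j [-0.67 -0.17  1.87  0.    1.44  0.73] F [ 0.   0.8 -0. ] g 0.998 0.0 t 55.6
packB [ 0.6186 -0.1847  0.1611] err 0.242 [('scene', np.float64(0.9)), ('top', np.float64(0.88))]
packA [ 0.6364 -0.2929  0.1588] err 0.355 [('scene', np.float64(0.79)), ('top', np.float64(0.91))]
carton0_mid [(0.85, [0.589, 0.136, 0.115])]
tall0_mid [(0.81, [0.586, 0.057, 0.135]), (0.31, [0.585, 0.181, 0.116])]
short0_mid [(0.6, [0.583, 0.296, 0.096])]
ptape [(0.77, [0.759, -0.082, 0.048])]
etape []
scanner [(0.62, [0.257, -0.407, 0.027])]
driver [(0.74, [0.304, 0.398, 0.022]), (0.16, [0.586, 0.054, 0.134])]
[66, 68, 72, 67, 39, 31, 55, 66, 73, 67, 71, 63, 47, 31, 45, 74, 73, 68, 70, 65, 36, 34, 40, 69, 74, 68, 68, 67, 39, 35, 43, 69, 72, 68, 72, 67, 43, 36, 55, 68, 71, 65, 74, 63, 49, 36, 48, 73, 71, 68, 72, 51, 36, 38, 62, 70, 68, 65, 72, 51, 39, 46, 62, 69, 69, 71, 65, 55, 40, 50, 68, 70, 35, 2, 30, 39, 39, 45, 60]
```

Both packs fit at their bays within 1 mm, and the row shows nine evenly spaced cartons (40 mm pitch) with no grey between them. Handing in.

```bash
python3 -c "
from plant import *
print(job_done())"
```

```text
the job is handed in; nothing more can be done
None
```

The job is handed in with no verdict returned: the three returned cartons stand between the talls and shorts in a closed-up row, and both battery packs are pushed home against the charger's block. I judged the latch clicks from the push forces, because I didn't read the latch positions. I didn't handle the bystanders, though the last picture did not re-confirm the electrical tape and put the scanner about 7 cm from its first reading, probably because the arm was partly hiding it.

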